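Put the small speaker away in the lift-up locker

TASK

Raise the locker's lift-up door until its stay locks and holds it open by itself, let go of it, and lay the small round speaker flat on the locker's floor. Then free the stay by lifting the door a little farther, and let the door down by hand until it is fully shut, without slamming it. Do not knock over or push away the other things on the worktop.

Things in the scene. Friction and masses are not known exactly. Their poses are not given: they have to be found in the camera images.
- door (a joint): door angle (rad). 0 = shut (door slopes down 20 deg towards its front edge), growing as it rises; elevation above level = value - 0.35. Stay: raised past 1.65 and let sink back, the door is held at about 1.57. Above 1.80 the stay starts to trip; at 2.00 it is tripped (end stop 2.08) and the door goes down freely. Door 0.45 kg, 3 N at the handle; falls if let go when not held.
- catch (a joint): trip catch of the stay, inside the closed housing: 0 = armed (locks the raised door), 0.28 = tripped (the stay does not hold, the door can go down). Only the door moves it: over-lifting trips it, fully shutting the door arms it again.
- door_handle (a point): middle of the round handle bar, 10 mm thick, 110 mm between its two side arms, parallel to the hinge, in the door's plane, 35 mm beyond the door's front edge, 205 mm from the hinge axis; a finger fits between bar and door. Axes turn with the door: y along the bar, -x from hinge to bar. Bar 60 mm above the worktop when shut, 335 mm at most.
- door_hinge (a point): point of the hinge axis in line with the middle of the handle, 130 mm above the worktop at the locker's rear top edge. Axes as the locker: y along the hinge, -x level towards the locker's front (where the handle is), z up. Fixed during a run; place and yaw differ from run to run.
- locker: plain metal locker, fixed, open on top when the door is up: 186 mm deep (x), 228 mm wide (y -94 to +134), 130 mm high at the hinge side, 66 mm at the front; origin under it, front to -x, walls 5 mm. On its -y end the stay's closed grey housing, 24 mm thick, with a drum of radius 63 mm round the hinge axis (top 193 mm high).
- locker_floor (a point): middle of the free inner floor, 6 mm above the worktop; axes as the locker. Free floor 176 mm (x) by 220 mm (y); front wall (-x) 62 mm high. With the door held by the stay, the handle is 15 mm behind this point (+x), 320 mm above the worktop; the door slopes from it back to the hinge.
- puck_center (a point): centre of the small round dark speaker, 51 mm across, 24 mm high, lying flat on the worktop; z up, 12 mm above its underside.
- salt_shaker: bystander: steel shaker, 68 mm across, 103 mm high; origin under its centre.
- sauce_bottle: bystander: dark small bottle, 39 mm across, 142 mm high; origin under its centre.
- spice_jar: bystander: square jar, 70 mm wide, 173 mm high; origin under its centre.
- oil_bottle_green: bystander: green bottle, 62 mm across, 280 mm high; origin under its centre.
- date_tape: bystander: roll of tape lying flat, 104 mm across, 25 mm high; origin under its centre.
- bench_timer: bystander: white kitchen timer lying flat, 80 mm square, 19 mm high; origin under its centre.
- charger: bystander: white plug charger, a block 40 by 52 mm with rounded ends, 26 mm high; origin under its centre.
Not all that is in view belongs to the job. Leave any green or turquoise look-alike of the part that bears puck_center alone.

How it is judged (in metres and radians):
On the way, in this order (a step that is already met when the one before it is completed fails the run):
1. the door is held open by its stay, with the robot not touching it (value of joint door between 1.48 and 1.66 rad and value of joint catch below 0.1 rad and velocity of joint door between -0.1 and 0.1 rad/s and contact force between each of the fingers, the arm and door below 0.3 N), for 0.3 s.
2. the speaker lies flat on the locker's floor, let go, the door still held open (value of joint door above 1.45 rad and x of puck_center in the frame of locker_floor between -0.088 and 0.093 m and y of puck_center in the frame of locker_floor between -0.11 and 0.11 m and z of puck_center in the frame of locker_floor below 0.02 m and contact force between the fingers and puck below 0.2 N and angle between puck_center's own z axis and vertical below 0.3 rad), for 0.2 s.
3. the stay is tripped by lifting the door farther (value of joint catch above 0.2 rad and value of joint door above 1.8 rad), for 0.02 s.
At the end, for the whole second after the job is handed in: Door shut (joint below 0.05 rad, stay armed again), speaker at rest, lying flat inside the locker on its floor (centre less than 20 mm above it, tilted less than 0.3 rad), robot away (value of joint door below 0.05 rad and value of joint catch below 0.1 rad and x of puck_center in the frame of locker_floor between -0.088 and 0.093 m and y of puck_center in the frame of locker_floor between -0.11 and 0.11 m and z of puck_center in the frame of locker_floor below 0.02 m and linear speed of puck below 0.03 m/s and angle between puck_center's own z axis and vertical below 0.3 rad); the robot touches nothing.
It fails at once if the door is slammed or dropped shut (faster than 3 rad/s in its last 0.3 rad) (value of joint door below 0.3 rad and velocity of joint door below -3 rad/s).
It fails at once if a bystander is tipped or pushed more than 40 mm (distance of any of charger, salt_shaker, sauce_bottle, spice_jar, oil_bottle_green, date_tape, bench_timer from where it was at the start of the episode above 0.04 m or angle between any of salt_shaker, sauce_bottle, spice_jar, oil_bottle_green's own z axis and vertical above 0.5 rad).
It also fails if it takes over 72 s, if anything falls off the work surface, if the arm or the gripper's body presses on something with over 40 N, if the wrist force passes 120 N, or if a joint passes its speed limit or range.

ROBOT

A 6-joint arm with a two-finger parallel gripper is mounted at the origin on a cart in front of the work surface, level with it; the furniture and walls round the work are solid. World frame = base frame: x ahead of the robot, y to its left, z up, the work surface at z = 0. Lengths are in mm, angles in rad, forces in N, time in s.
With the tool pointing down it reaches from about 350 to 775 mm from the base axis. Payload 7.3 kg.
Tool frame: the origin (TCP) lies at the centre of the arm's flange, where the gripper is bolted on; the fingertips stand 178 mm ahead of it and the grasp point (between the pads) lies 159 mm ahead of it; z points along the fingers, y is the direction in which the jaws open and shut (so a half turn about z gives the same grasp; the last joint's range is limited). The gripper opens to 92 mm and grips with 3 to 60 N. Pads are 19 mm wide; open, the fingers measure 130 mm over their backs; the gripper's body (75 mm by 190 mm) begins 47 mm behind the grasp point.
Start: joints at [-1.435, 0.342, 1.524, -0, 1.275, -0.146], TCP at [146.015, -504.289, 404.741] pointing down, gripper open.
Joint ranges: [-2.53, 2.53], [-0.77, 2.02], [0.04, 2.7], [-1, 4.14], [0.28, 2.66], [-3.11, 3.11]. Speed limits (rad/s): [2.57, 2.57, 3.14, 3.14, 3.14, 3.14].

INTERFACE

Orientations are given as [roll, pitch, yaw] about the fixed x, y, z axes, in that order (R = Rz(yaw) Ry(pitch) Rx(roll)).
In Python, from plant import status, viewer, ticket gives the robot as it stands.
- The arm moves only by the tool play_rows, never from a script. Its argument "commands" is a list of rows, each an object with "offset": the shift along the tool's x, y, z in m, a list of three; "twist": the turn about the tool's z in degrees. A call has 1 to 5 rows; each row shifts and turns the commanded pose from where the row before left it, along the tool's axes as they then stand; what a row does not reach is not made up. A row lasts 1/10 s, in which the tool goes at most 50 mm and 8.59 degrees, less where a joint would pass 70% of its speed; a pose out of reach is approached as far as the arm can. A call with a gripper value outside its range is refused whole. "jaw" is the closure in counts, from 0 (fully open) to 255 (shut), set as the call begins (left out, the last holds). The fingers move at their own pace and stop on an object; the grip force is fixed at half the most. Time passes only in rows, so rows that do not move let the fingers close. It gives the time, the measured TCP pose, the force and the opening at its end, in the units of the state.
- status.get_obs(): the state, without advancing time (a new reading comes with each control period).
- viewer.capture(name): name is "scene" or "top" or "wrist"; returns the picture (480x640x3 uint8, red, green, blue); there is no depth.
- viewer.camera_params(name): a dict with "fov_y" (degrees; the focal length in pixels is half the picture's height over the tangent of half this angle, whatever the lens; pixels are square), "cx", "cy" (the principal point, pixels), "rvec" (rotation vector, rad) and "tvec" (3), from world to camera coordinates, as OpenCV has them; the wrist camera has in their place "T_tool_cam" (4x4, takes a point from camera to tool coordinates, whose origin is the TCP and whose axes are the flange's). Camera axes: x right, y down, z forward; pixel columns grow to the right and rows downward; lengths in mm; the calibration is good to about 2 mm. A picture is of the moment at which its call begins: read the wrist's pose just before it. camera_params takes no time and is no camera call.
- ticket.close_job(): hands the job in, once; it reports no verdict.
The state is a dict: "time": time; "joint_positions": joint angles; "dq": joint speeds; "tau": joint torques, N m; "tool_pos": TCP position; "tcp_rot": TCP orientation; "contact_force": force on the tool from outside, world axes, zero at the start; "moment": the same for the moment, N m; "grip_width": finger opening in mm.
Only numpy, scipy, OpenCV 4.12 (cv2) and the standard library are available. Lean on these libraries where they do the work, as an engineer would, in place of code of your own. Each camera call takes 0.05 s, during which the arm holds its last target.

## Working session

There is one attempt and no reset: what is moved stays moved. The work goes in short steps, Python scripts to look and compute and a tool call to move; the robot and the scene stay as the last step left them, time stands still between calls to the robot, and variables do not carry over. Pictures are saved under pics/ and viewed, and the job is handed in when it is done.

Besides the shell and the picture viewer there is one more tool, called after ">>>" as name(argument=value, ...) on one line, values as JSON. play_rows: Moves the arm, as the interface text tells. Its arguments: {"type":"object","properties":{"commands":{"type":"array"},"jaw":{"type":"number"}},"required":["commands"]}

```bash
ls; mkdir -p pics; python3 - <<'E'
from plant import status, viewer
import cv2
print(status.get_obs())
for n in ("scene","top","wrist"):
    p=viewer.camera_params(n); print(n,p)
    cv2.imwrite(f"pics/{n}0.png",viewer.capture(n)[:,:,::-1])
E
```

```text
pics
{'time': 0.0, 'joint_positions': array([-1.43503795e+00,  3.42731585e-01,  1.52501200e+00, -2.85729422e-05,
        1.27540167e+00, -1.45983586e-01]), 'dq': array([-0.00043087, -0.00097836,  0.00174283, -0.00135055,  0.00027622,
       -0.00136898]), 'tau': array([ 2.15792687e-03, -4.31243241e+01, -2.44216830e+01,  7.19082006e-02,
        5.59119531e-02, -1.11257125e-04]), 'tool_pos': array([ 145.97312001, -504.15962747,  404.04190202]), 'tcp_rot': array([-3.14005259e+00, -1.98818511e-04,  2.81750151e-01]), 'contact_force': array([ 0.56325086,  0.40722873, -0.2043933 ]), 'moment': array([-0.02649769,  0.04373867,  0.04480824]), 'grip_width': 91.69881898599293}
scene {'fov_y': 47.68542930872392, 'cx': 315.77185565100655, 'cy': 245.9677631797518, 'rvec': array([ 2.25365503, -0.60265156,  0.24225982]), 'tvec': array([-481.1281431 ,  216.66317645, 1420.81562922])}
top {'fov_y': 50.13130326309709, 'cx': 316.8363335696284, 'cy': 241.7306436667595, 'rvec': array([ 2.14221789, -2.18085596,  0.1653713 ]), 'tvec': array([ -83.67615571,  523.16760904, 1245.22985731])}
wrist {'fov_y': 63.857786290523464, 'cx': 328.6751068027602, 'cy': 244.52400271463472, 'T_tool_cam': array([[ 8.75299936e-04, -9.54072414e-01, -2.99574803e-01,
         8.20556243e+01],
       [ 9.99999440e-01,  6.56757696e-04,  8.30193471e-04,
        -2.06620999e-01],
       [-5.95316632e-04, -2.99575362e-01,  9.54072454e-01,
         2.09293392e+01],
       [ 0.00000000e+00,  0.00000000e+00,  0.00000000e+00,
         1.00000000e+00]])}
```

View pics/scene0.png

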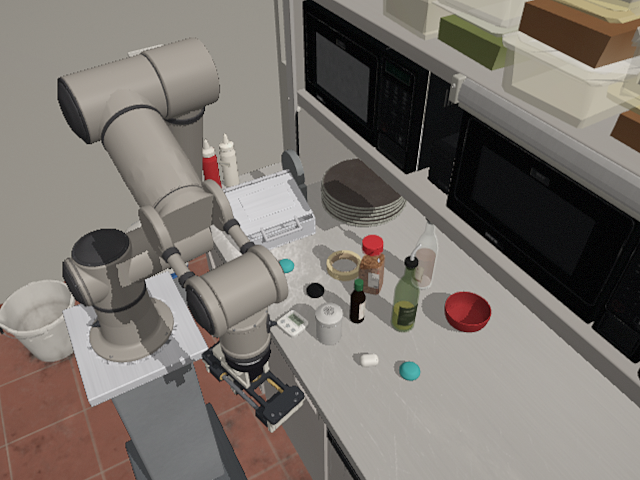

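View pics/top0.png

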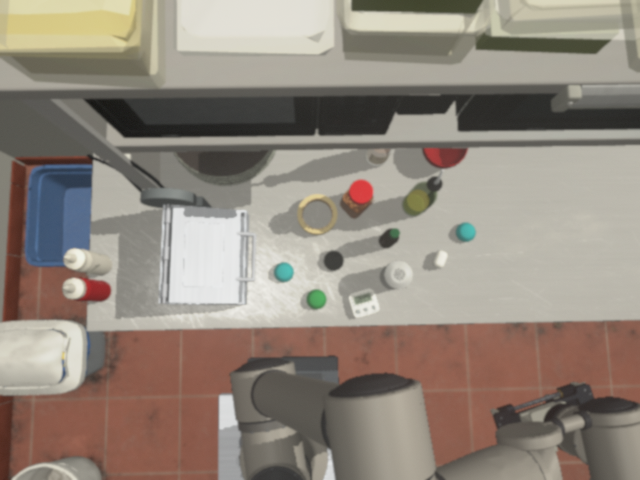

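View pics/wrist0.png

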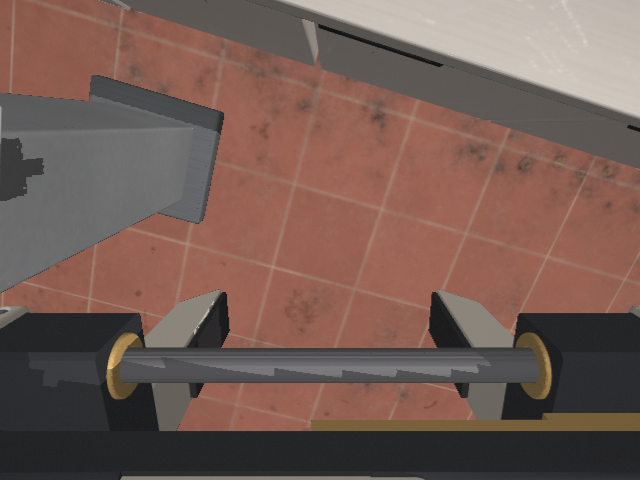

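```bash
cat > h.py <<'E'
import numpy as np, cv2
from plant import status, viewer
from scipy.spatial.transform import Rotation as Rn
def cam(n,obs=None):
    p=viewer.camera_params(n); f=240/np.tan(np.radians(p['fov_y'])/2)
    K=np.array([[f,0,p['cx']],[0,f,p['cy']],[0,0,1]])
    if n=='wrist':
        T=np.eye(4);T[:3,:3]=Rn.from_euler('xyz',obs['tcp_rot']).as_matrix();T[:3,3]=obs['tool_pos']
        M=np.linalg.inv(T@p['T_tool_cam']); return K,M[:3,:3],M[:3,3]
    return K,cv2.Rodrigues(p['rvec'])[0],p['tvec']
def unproj(c,uv,z):
    K,R,t=c; d=R.T@np.linalg.solve(K,[uv[0],uv[1],1.]); o=-R.T@t
    return o+d*(z-o[2])/d[2]
def proj(c,P):
    K,R,t=c; q=K@(R@np.asarray(P,float)+t); return q[:2]/q[2]
def snap(n,name,crop=None,s=1):
    o=status.get_obs(); im=viewer.capture(n)[:,:,::-1]
    if crop: x0,y0,x1,y1=crop; im=im[y0:y1,x0:x1]
    im=cv2.resize(im,None,fx=s,fy=s,interpolation=cv2.INTER_CUBIC); cv2.imwrite(f'pics/{name}.png',im); return o
E
python3 - <<'E'
from h import *
c=cam('top')
for n,uv,z in [('puck',(334,260),24),('tape',(318,214),25),('timer',(364,303),19),('shaker',(398,274),103),('sauce',(391,237),142),('spice',(360,191),173),('charger',(440,259),26),('oil',(434,184),280),('tl_hinge',(165,207),130),('bl_hinge',(168,304),130),('handle top',(247,208),60),('handle bot',(247,300),60),('disc',(165,197),190),('teal1',(285,271),24),('green',(317,298),24),('front edge bench',(300,330),0)]:
    print(n,unproj(c,uv,z).round())
im=cv2.imread('pics/top0.png')[170:330,130:400]; cv2.imwrite('pics/t1.png',cv2.resize(im,None,fx=2.9,fy=2.9,interpolation=2))
im=cv2.imread('pics/scene0.png')[120:360,170:430]; cv2.imwrite('pics/s1.png',cv2.resize(im,None,fx=2.4,fy=2.4,interpolation=2))
E
```

```text
puck [ 476. -135.   24.]
tape [594. -98.  25.]
timer [ 368. -208.   19.]
shaker [ 433. -281.  103.]
sauce [ 515. -261.  142.]
spice [ 617. -190.  173.]
charger [ 474. -402.   26.]
oil [ 605. -331.  280.]
tl_hinge [596. 260. 130.]
bl_hinge [373. 248. 130.]
handle top [605.  78.  60.]
handle bot [380.  78.  60.]
disc [606. 243. 190.]
teal1 [451. -12.  24.]
green [382. -91.  24.]
front edge bench [304. -47.   0.]
```

View pics/t1.png

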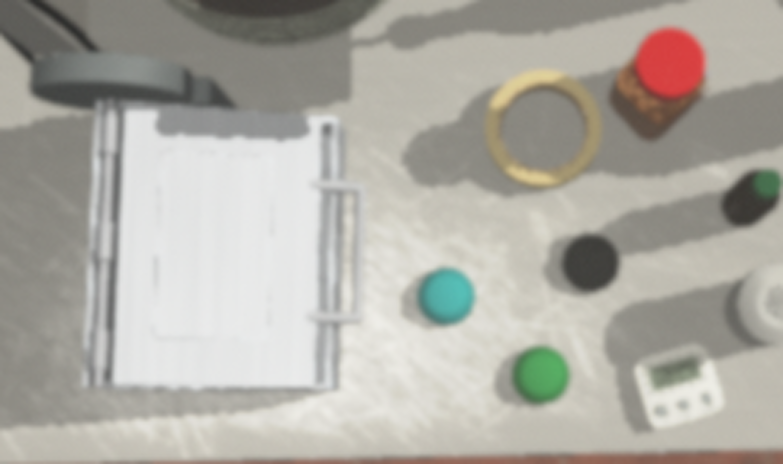

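View pics/s1.png

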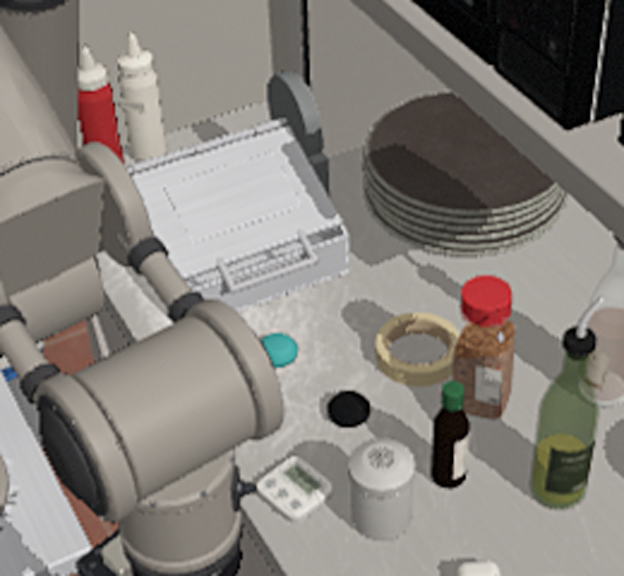

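The dark disc at top (334,260) is the black speaker. The teal discs at (285,271) and (466,231) and the green one at (317,298) are look-alikes, so I'll leave them alone. I'll take a closer look at the handle and hinge.

```bash
python3 - <<'E'
from h import *
im=cv2.imread('pics/scene0.png')[160:270,210:330]; a=cv2.resize(im,None,fx=6,fy=5.4,interpolation=2)[:590]; cv2.imwrite('pics/s2.png',cv2.resize(im,None,fx=5,fy=5,interpolation=2))
im=cv2.imread('pics/top0.png')[195:315,155:345]; cv2.imwrite('pics/t2.png',cv2.resize(im,None,fx=4.2,fy=4.2,interpolation=2))
E
```

```text
(no output)
```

View pics/s2.png

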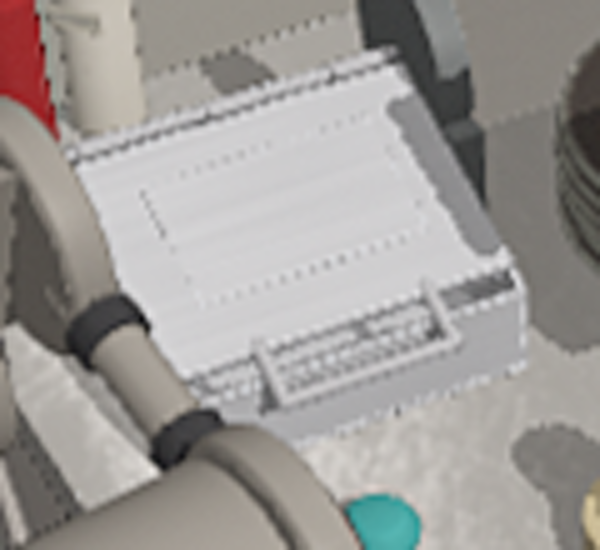

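View pics/t2.png

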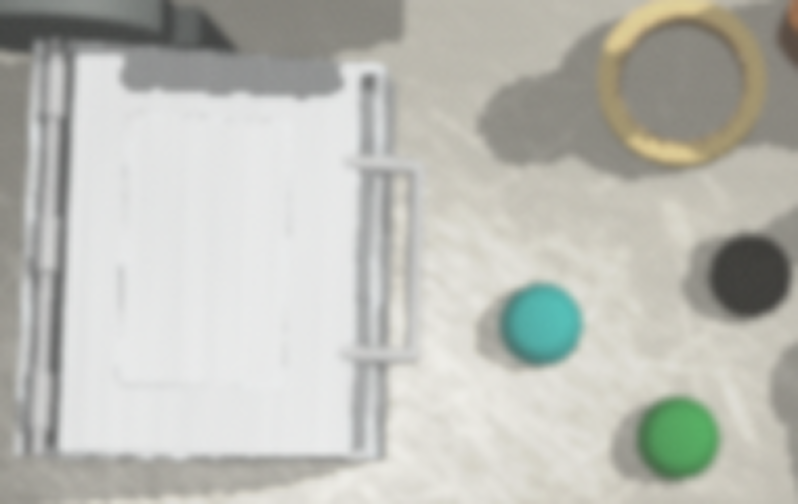

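```bash
cat >> h.py <<'E'
def W(p,L):
    c,s=np.cos(p[2]),np.sin(p[2]); return np.array([p[0]+c*L[0]-s*L[1],p[1]+s*L[0]+c*L[1],130+L[2]])
E
python3 - <<'E'
from h import *
from scipy.optimize import least_squares
t,s=cam('top'),cam('scene')
obs=[(t,(254.3,233.8),(-192.6,-55,-70)),(t,(253.1,279.8),(-192.6,55,-70)),(s,(301,227.6),(-192.6,-55,-70)),(s,(266.6,240),(-192.6,55,-70))]
f=lambda p:np.concatenate([proj(c,W(p,L))-uv for c,uv,L in obs])
r=least_squares(f,[480,255,1.57],x_scale=[100,100,1]);print(r.x,r.fun.round(2))
p=r.x
for e in (-.35,1.22,1.375,1.65): print('bar',e,W(p,(-205*np.cos(e),0,205*np.sin(e))).round(1))
for L in [(0,-94,0),(0,134,0),(-186,-94,-64),(-186,134,-64)]: print(((proj(t,W(p,L))-[155,195])*4.2).round(), ((proj(s,W(p,L))-[210,160])*5).round())
E
```

```text
[490.14528097 256.13208007   1.54131509] [-0.73  0.43 -0.75 -0.6   0.1   1.44  0.6   1.11]
bar -0.35 [484.5  63.6  59.7]
bar 1.22 [488.1 185.7 322.5]
bar 1.375 [489.  216.3 331.1]
bar 1.65 [490.6 272.3 334.4]
[53. 72.] [369.  64.]
[ 32. 489.] [ 25. 172.]
[403.  97.] [508. 311.]
[392. 492.] [154. 436.]
```

```bash
python3 - <<'E'
from h import *
t,s=cam('top'),cam('scene')
for n,c in (('front far',(388,65)),('front near',(382,455)),('rear far',(52,42)),('rear near',(28,455))):
    print(n,unproj(t,np.array(c)/4.2+[155,195],66 if 'front' in n else 130).round(1))
print(unproj(s,np.array((515,282))/5+[210,160],66).round(1), unproj(s,np.array((392,52))/5+[210,160],130).round(1))
print(unproj(t,(334,260),24))
E
```

```text
front far [597.6  76.3  66. ]
front near [371.7  80.   66. ]
rear far [600.7 254.1 130. ]
rear near [374.3 262.6 130. ]
[595.   88.6  66. ] [602.4 257.4 130. ]
[ 476.19913938 -135.43690306   24.        ]
```

>>> play_rows(commands=[{"offset":[0,0,0],"twist":6},{"offset":[0,0,0],"twist":6},{"offset":[0,0,0],"twist":6},{"offset":[0.015,-0.03,0],"twist":0},{"offset":[0.02,-0.04,0],"twist":0}], jaw=0)

```text
time: 0.65
tool_pos: [183.0, -435.6, 404.0]
tcp_rot: [-3.141, 0.0, -0.035]
contact_force: [0.9, 1.0, 0.7]
grip_width: 91.9
```

>>> play_rows(commands=[{"offset":[0.022,-0.042,0],"twist":0},{"offset":[0.022,-0.042,0],"twist":0},{"offset":[0.022,-0.042,0],"twist":0},{"offset":[0.022,-0.042,0],"twist":0},{"offset":[0.022,-0.042,0],"twist":0}])

```text
time: 1.15
tool_pos: [300.4, -227.3, 404.7]
tcp_rot: [3.141, -0.0, -0.033]
contact_force: [0.3, -0.2, 0.2]
grip_width: 91.7
```

>>> play_rows(commands=[{"offset":[0.022,-0.04,0],"twist":0},{"offset":[0.022,-0.04,0],"twist":0},{"offset":[0.022,-0.035,0],"twist":0},{"offset":[0.022,-0.035,0],"twist":0},{"offset":[0.022,-0.03,0],"twist":0}])

```text
time: 1.65
tool_pos: [416.3, -50.8, 404.7]
tcp_rot: [3.142, -0.0, -0.032]
contact_force: [0.4, -2.3, 0.6]
grip_width: 92.0
```

>>> play_rows(commands=[{"offset":[0.018,-0.03,0],"twist":0},{"offset":[0.018,-0.035,0],"twist":0},{"offset":[0.018,-0.03,0],"twist":0},{"offset":[0.01,-0.02,0],"twist":0},{"offset":[0,0,0],"twist":0}])

```text
time: 2.15
tool_pos: [484.2, 62.1, 404.2]
tcp_rot: [-3.141, 0.0, -0.029]
contact_force: [0.8, -0.8, 0.2]
grip_width: 91.9
```

```bash
python3 - <<'E'
from h import *
o=snap('wrist','w1'); print(o['tool_pos'],o['tcp_rot'])
snap('scene','s3',(190,130,350,260),5)
E
```

```text
[484.21332615  62.11306676 404.19225312] [-3.14112383e+00  3.27313981e-04 -2.92140340e-02]
```

View pics/w1.png

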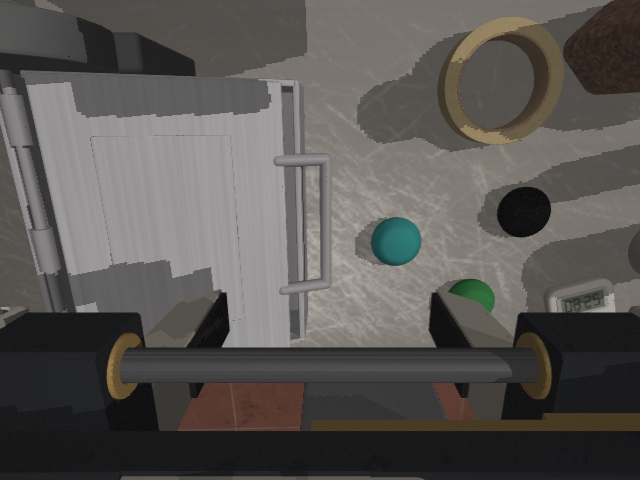

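View pics/s3.png

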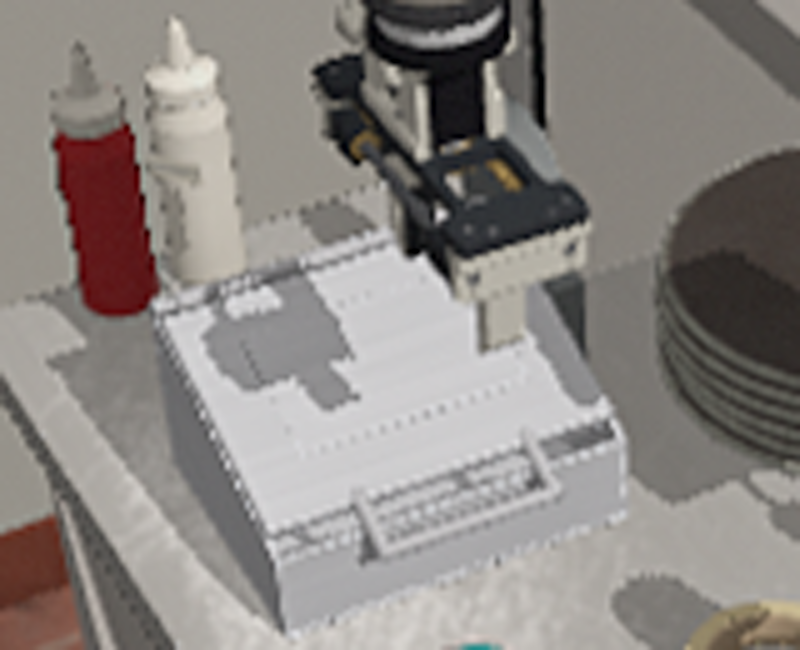

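```bash
python3 - <<'E'
from h import *
im=cv2.imread('pics/w1.png'); cv2.imwrite('pics/w1a.png',cv2.resize(im[270:420,120:280],None,fx=5,fy=4,interpolation=2)[:600])
cv2.imwrite('pics/w1b.png',cv2.resize(im[140:300,220:360],None,fx=4.5,fy=3.7,interpolation=2))
o=dict(tool_pos=np.array([484.21,62.11,404.19]),tcp_rot=np.array([-3.1411,.0003,-.0292])); c=cam('wrist',o)
for n,uv,z in(('b1',(325.5,158),60),('b2',(327,286),60),('bl',(320,220),60),('br',(331,220),60),('wall out',(304,220),64),('puck',(524,212),24),('tl',(22,78),130)): print(n,unproj(c,uv,z).round(1))
def tool(P): # tool coords -> px
    return (lambda q:q[:2]/q[2])(c[0]@np.linalg.inv(viewer.camera_params('wrist')['T_tool_cam'])[:3]@np.array([*P,1.]))
for z in (140,159,178):
  for y in (46,56,65): print(z,y,tool((9.5,y,z)).round(),tool((9.5,-y,z)).round(),tool((-9.5,y,z)).round())
E
```

```text
b1 [539.2  63.5  60. ]
b2 [425.1  65.6  60. ]
bl [487.   69.8  60. ]
br [486.7  60.4  60. ]
wall out [488.4  83.3  64. ]
puck [ 480.5 -123.6   24. ]
tl [597.8 245.4 130. ]
140 46 [460. 340.] [198. 340.] [455. 386.]
140 56 [489. 340.] [170. 340.] [482. 386.]
140 65 [514. 340.] [144. 340.] [507. 386.]
159 46 [445. 314.] [214. 314.] [441. 356.]
159 56 [470. 314.] [189. 314.] [465. 356.]
159 65 [492. 314.] [166. 314.] [487. 356.]
178 46 [432. 294.] [226. 294.] [429. 332.]
178 56 [455. 294.] [203. 294.] [451. 332.]
178 65 [475. 294.] [183. 294.] [470. 332.]
```

View pics/w1a.png

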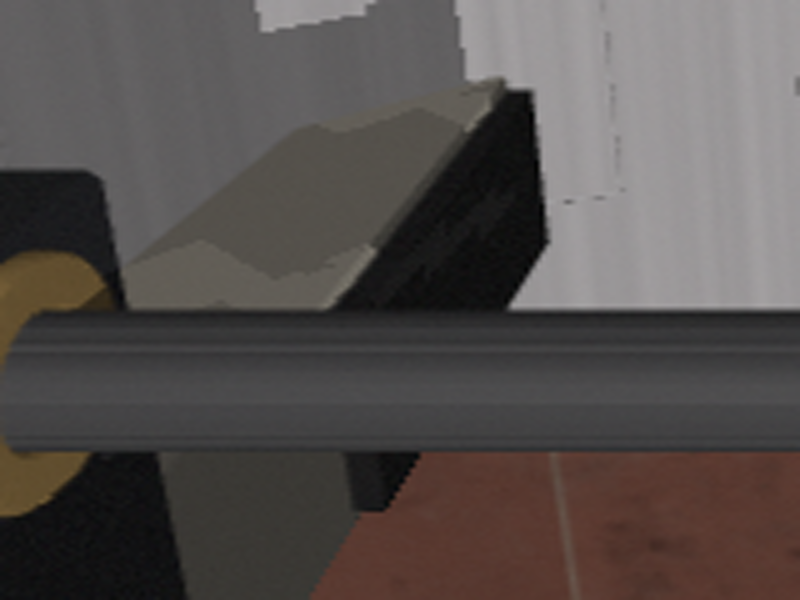

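View pics/w1b.png

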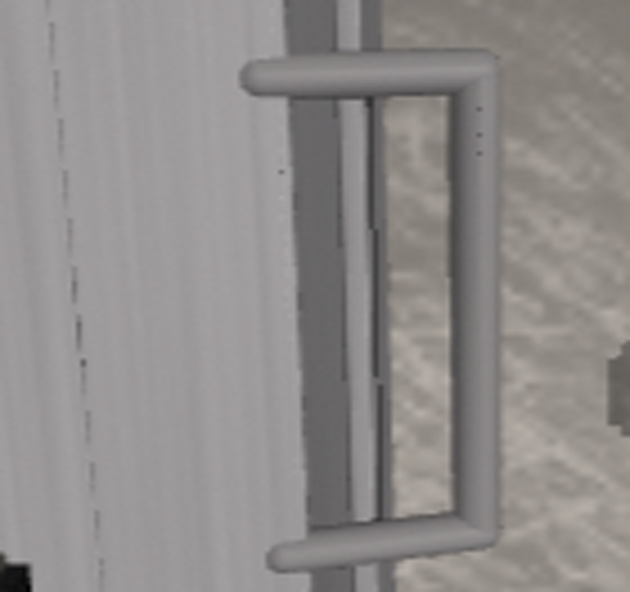

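>>> play_rows(commands=[{"offset":[0,-0.0025,0.04],"twist":0},{"offset":[0,0,0.045],"twist":0},{"offset":[0,0,0.03],"twist":0},{"offset":[0,0,0.013],"twist":0},{"offset":[0,0,0],"twist":0}], jaw=216)

```text
time: 2.75
tool_pos: [482.5, 61.4, 275.0]
tcp_rot: [3.141, 0.005, -0.034]
contact_force: [-0.1, -0.6, 0.3]
grip_width: 56.0
```

>>> play_rows(commands=[{"offset":[0,0,0],"twist":0},{"offset":[0,0,0],"twist":0}])

```text
time: 2.95
tool_pos: [483.8, 62.1, 277.9]
tcp_rot: [3.141, -0.002, -0.033]
contact_force: [0.0, -0.3, -0.4]
grip_width: 40.0
```

```bash
python3 - <<'E'
from h import *
o=snap('wrist','w2'); print(o['tool_pos'],o['tcp_rot'],o['grip_width'])
im=cv2.imread('pics/w2.png'); cv2.imwrite('pics/w2a.png',cv2.resize(im[120:420,200:460],None,fx=3,fy=2,interpolation=2))
E
```

```text
[483.84242566  62.07909561 277.94658474] [ 3.14141277e+00 -2.36455399e-03 -3.30438727e-02] 40.03877763257332
```

View pics/w2.png

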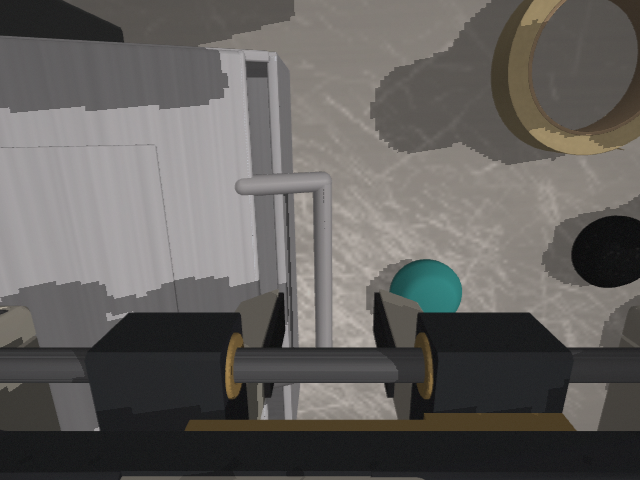

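View pics/w2a.png

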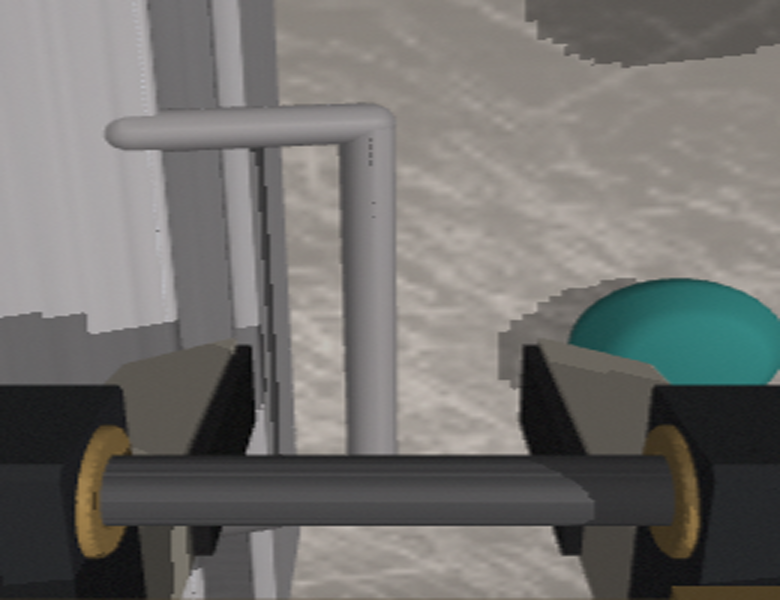

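```bash
python3 - <<'E'
from h import *
o=dict(tool_pos=np.array([483.84,62.08,277.95]),tcp_rot=np.array([3.1414,-.00236,-.0330])); c=cam('wrist',o)
for n,uv,z in(('barL',(200+347/3,120+400/2),60),('barR',(200+395/3,320),60),('barL2',(200+342/3,200),60),('barR2',(200+393/3,200),60),('wallout top',(200+268/3,120+220),64),('corner',(323,180),60),('wallR',(200+292/3,300),64)): print(n,unproj(c,uv,z).round(1))
print(status.get_obs()['tool_pos'],status.get_obs()['grip_width'])
E
```

```text
barL [459.6  70.5  60. ]
barR [459.3  61.3  60. ]
barL2 [528.8  68.4  60. ]
barR2 [528.6  59.6  60. ]
wallout top [449.5  85.8  64. ]
corner [539.   63.4  60. ]
wallR [474.3  79.8  64. ]
[483.8114761   62.22675794 277.94687178] 36.36037992078054
```

>>> play_rows(commands=[{"offset":[0,-0.003,0],"twist":0},{"offset":[0,0,0],"twist":0},{"offset":[0,0,0.005],"twist":0},{"offset":[0,0,0.01],"twist":0},{"offset":[0,0,0],"twist":0}])

```text
time: 3.5
tool_pos: [483.1, 65.6, 260.1]
tcp_rot: [3.141, 0.003, -0.032]
contact_force: [0.8, 0.3, -0.1]
grip_width: 13.9
```

```bash
python3 - <<'E'
from h import *
o=snap('wrist','w3',(200,120,460,420),2); print(o['tool_pos'],o['tcp_rot'],o['grip_width'])
E
```

```text
[483.0566027   65.60747099 260.13967517] [ 3.14145504e+00  2.98001262e-03 -3.22971606e-02] 13.895836353704393
```

View pics/w3.png

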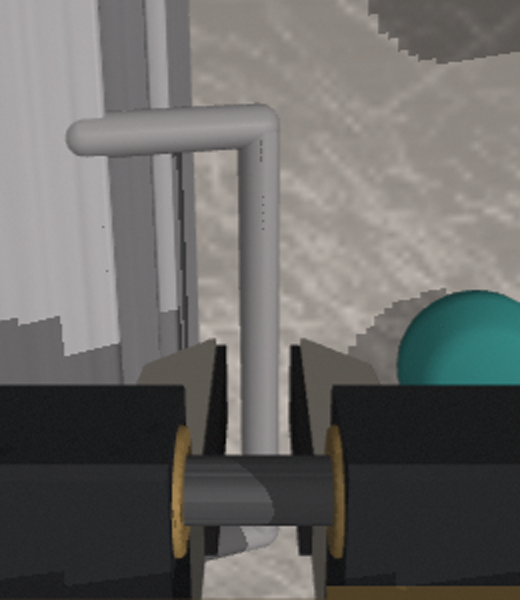

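>>> play_rows(commands=[{"offset":[0,0,0.01],"twist":0},{"offset":[0,0,0.01],"twist":0},{"offset":[0,0,0.007],"twist":0},{"offset":[0,0,0],"twist":0}])

```text
time: 3.95
tool_pos: [483.2, 65.6, 233.3]
tcp_rot: [3.141, 0.003, -0.032]
contact_force: [-0.6, 0.2, 1.6]
grip_width: 14.0
```

```bash
python3 - <<'E'
from h import *
o=snap('wrist','w4',(200,120,460,420),2); print(o['tool_pos'],o['contact_force'],o['grip_width'])
E
```

```text
[483.20886963  65.55146958 233.34198981] [-0.64362087  0.2195085   1.64110349] 13.99349688633404
```

View pics/w4.png

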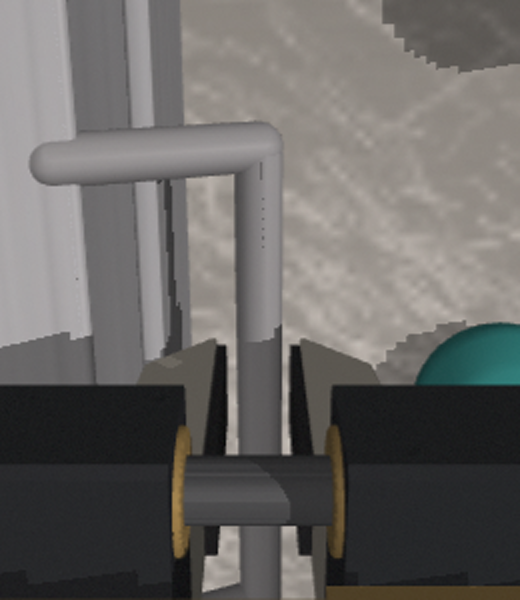

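>>> play_rows(commands=[{"offset":[0,0,0.003],"twist":0},{"offset":[0,0,0],"twist":0}])

```text
time: 4.2
tool_pos: [483.7, 65.6, 231.6]
tcp_rot: [3.142, -0.0, -0.032]
contact_force: [-1.1, -0.0, 0.4]
grip_width: 14.1
```

>>> play_rows(commands=[{"offset":[0,0,0],"twist":0},{"offset":[0,0,0],"twist":0},{"offset":[0,0,0],"twist":0},{"offset":[0,0,0],"twist":0}], jaw=255)

```text
time: 4.6
tool_pos: [483.7, 65.4, 231.8]
tcp_rot: [3.141, -0.0, -0.032]
contact_force: [-0.4, -3.4, 0.1]
grip_width: 9.0
```

```bash
python3 - <<'E'
import numpy as np
a=np.r_[0,.05,np.linspace(.15,1.65,16),1.70,1.725]; e=a-.349
P=np.c_[-205*np.cos(e),205*np.sin(e)]; P-=P[0]; Q=P.round(0)
for i in range(1,len(a)): print(i,a[i].round(3),'ty',-(Q[i]-Q[i-1])[0]/1000,'tz',-(Q[i]-Q[i-1])[1]/1000,P[i].round(1))
E
```

```text
1 0.05 ty 0.003 tz -0.01 [-3.3  9.7]
2 0.15 ty 0.005 tz -0.02 [-8.3 29.6]
3 0.25 ty 0.003 tz -0.02 [-11.4  49.8]
4 0.35 ty 0.001 tz -0.02 [-12.4  70.3]
5 0.45 ty -0.001 tz -0.021 [-11.3  90.8]
6 0.55 ty -0.003 tz -0.02 [ -8.2 111. ]
7 0.65 ty -0.005 tz -0.02 [ -3.1 130.9]
8 0.75 ty -0.007 tz -0.019 [  3.9 150.1]
9 0.85 ty -0.009 tz -0.019 [ 12.8 168.6]
10 0.95 ty -0.011 tz -0.017 [ 23.6 186. ]
11 1.05 ty -0.012 tz -0.016 [ 36.  202.3]
12 1.15 ty -0.014 tz -0.015 [ 50.  217.3]
13 1.25 ty -0.015 tz -0.014 [ 65.4 230.8]
14 1.35 ty -0.017 tz -0.012 [ 82.1 242.7]
15 1.45 ty -0.018 tz -0.01 [ 99.8 252.9]
16 1.55 ty -0.019 tz -0.008 [118.5 261.2]
17 1.65 ty -0.019 tz -0.007 [138.  267.7]
18 1.7 ty -0.01 tz -0.002 [147.9 270.2]
19 1.725 ty -0.005 tz -0.001 [153.  271.2]
```

>>> play_rows(commands=[{"offset":[0,0.003,-0.01],"twist":0},{"offset":[0,0.005,-0.02],"twist":0},{"offset":[0,0.003,-0.02],"twist":0},{"offset":[0,0.001,-0.02],"twist":0},{"offset":[0,-0.001,-0.021],"twist":0}])

```text
time: 5.1
tool_pos: [483.3, 54.5, 323.6]
tcp_rot: [-3.141, -0.0, -0.033]
contact_force: [3.9, 3.0, -2.9]
grip_width: 8.8
```

>>> play_rows(commands=[{"offset":[0,-0.003,-0.02],"twist":0},{"offset":[0,-0.005,-0.02],"twist":0},{"offset":[0,-0.007,-0.019],"twist":0},{"offset":[0,-0.009,-0.019],"twist":0},{"offset":[0,-0.011,-0.017],"twist":0}])

```text
time: 5.6
tool_pos: [484.3, 89.2, 419.1]
tcp_rot: [3.139, -0.001, -0.033]
contact_force: [1.1, -4.4, -0.8]
grip_width: 8.9
```

```bash
python3 - <<'E'
from h import *
o=snap('scene','s4',(190,60,430,300),2.5); print(o['tool_pos'],o['contact_force'],o['grip_width'])
E
```

```text
[484.2597086   89.15015418 419.05733549] [ 1.14847484 -4.40674837 -0.7809362 ] 8.87016305898114
```

View pics/s4.png

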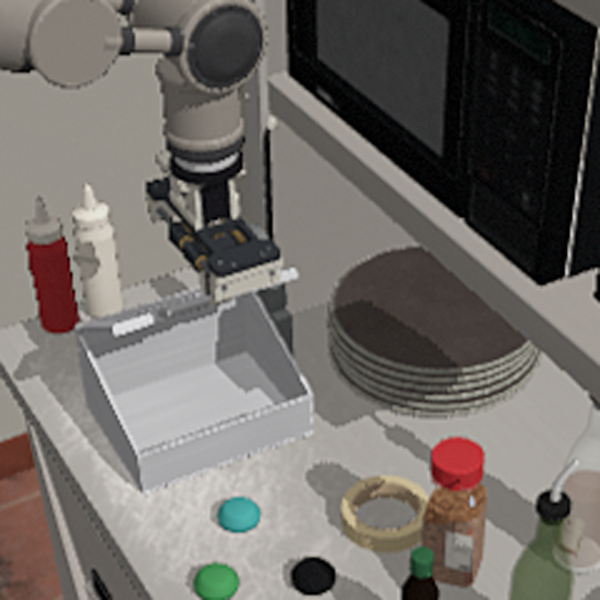

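The door is rising and the grip is holding, so I'll continue the arc.

>>> play_rows(commands=[{"offset":[0,-0.012,-0.016],"twist":0},{"offset":[0,-0.014,-0.015],"twist":0},{"offset":[0,-0.015,-0.014],"twist":0},{"offset":[0,-0.017,-0.012],"twist":0},{"offset":[0,-0.018,-0.01],"twist":0}])

```text
time: 6.15
tool_pos: [486.4, 164.8, 486.8]
tcp_rot: [3.139, -0.002, -0.033]
contact_force: [-0.9, -4.6, 5.2]
grip_width: 9.3
```

>>> play_rows(commands=[{"offset":[0,-0.019,-0.008],"twist":0},{"offset":[0,-0.019,-0.007],"twist":0},{"offset":[0,-0.01,-0.002],"twist":0},{"offset":[0,-0.005,-0.001],"twist":0},{"offset":[0,0,0],"twist":0}])

```text
time: 6.65
tool_pos: [487.9, 218.9, 504.6]
tcp_rot: [-3.141, -0.002, -0.031]
contact_force: [-3.9, -3.3, 11.0]
grip_width: 8.9
```

>>> play_rows(commands=[{"offset":[0,0,0],"twist":0},{"offset":[0,0,0],"twist":0}])

```text
time: 6.85
tool_pos: [487.9, 218.3, 504.5]
tcp_rot: [-3.141, -0.002, -0.032]
contact_force: [-3.5, -3.6, 10.6]
grip_width: 8.7
```

>>> play_rows(commands=[{"offset":[0,0.006,0.001],"twist":0},{"offset":[0,0.01,0.002],"twist":0},{"offset":[0,0.01,0.003],"twist":0},{"offset":[0,0.004,0.002],"twist":0},{"offset":[0,0,0],"twist":0}])

```text
time: 7.35
tool_pos: [487.2, 188.0, 495.7]
tcp_rot: [-3.14, -0.001, -0.033]
contact_force: [-2.4, -0.3, 8.6]
grip_width: 8.9
```

>>> play_rows(commands=[{"offset":[0,0,0],"twist":0},{"offset":[0,0,0],"twist":0}])

```text
time: 7.55
tool_pos: [487.2, 188.4, 495.9]
tcp_rot: [-3.14, -0.001, -0.032]
contact_force: [-2.9, -1.3, 8.3]
grip_width: 8.9
```

>>> play_rows(commands=[{"offset":[0,0,0],"twist":0},{"offset":[0,0,0],"twist":0},{"offset":[0,0,0],"twist":0},{"offset":[0,0,-0.01],"twist":0},{"offset":[0,0,-0.02],"twist":0}], jaw=165)

```text
time: 8.05
tool_pos: [487.7, 188.5, 524.0]
tcp_rot: [3.141, 0.003, -0.032]
contact_force: [-0.5, -0.8, -0.0]
grip_width: 32.2
```

>>> play_rows(commands=[{"offset":[0,0,-0.02],"twist":0},{"offset":[0,0,0],"twist":0}])

```text
time: 8.25
tool_pos: [487.6, 188.6, 547.7]
tcp_rot: [-3.14, -0.005, -0.032]
contact_force: [-0.6, 0.4, -0.3]
grip_width: 32.5
```

```bash
python3 - <<'E'
from h import *
o=snap('scene','s5',(190,60,430,300),2.5); print(o['tool_pos'],o['contact_force'],o['grip_width'])
snap('wrist','w5')
E
```

```text
[487.59689319 188.56188731 547.74602498] [-0.62802715  0.36593051 -0.31763524] 32.46020250256274
```

View pics/s5.png

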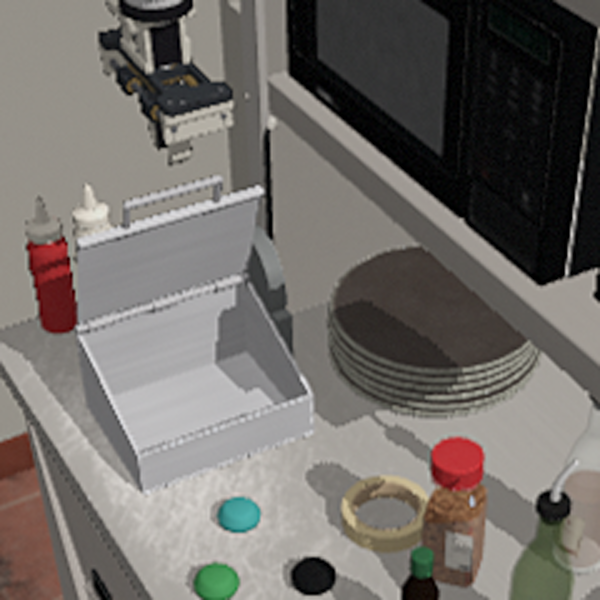

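View pics/w5.png

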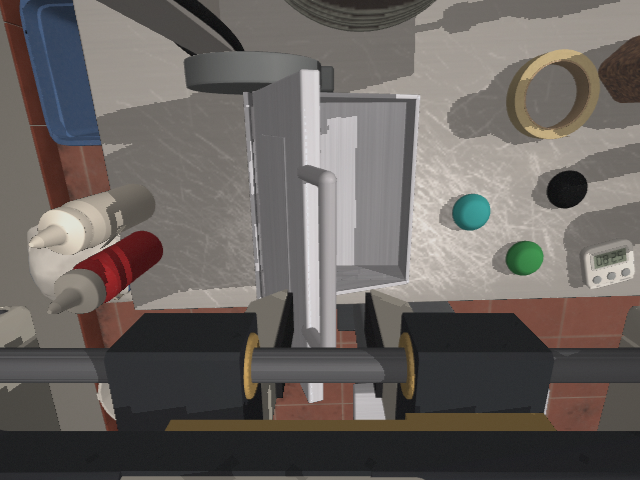

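>>> play_rows(commands=[{"offset":[0,0.03,0],"twist":0},{"offset":[0,0.045,0],"twist":0},{"offset":[0,0.048,0],"twist":0},{"offset":[0,0.048,0],"twist":0},{"offset":[0,0.048,0],"twist":0}], jaw=0)

```text
time: 8.85
tool_pos: [480.0, -32.0, 543.5]
tcp_rot: [-3.141, 0.002, -0.032]
contact_force: [1.0, -0.3, 0.4]
grip_width: 68.1
```

>>> play_rows(commands=[{"offset":[0,0.048,0],"twist":0},{"offset":[0,0.04,0],"twist":0},{"offset":[0,0.011,0.02],"twist":0},{"offset":[0,0,0.04],"twist":-8},{"offset":[0,0,0.04],"twist":-8}])

```text
time: 9.35
tool_pos: [476.8, -130.0, 442.7]
tcp_rot: [-3.141, 0.0, 0.251]
contact_force: [0.1, 0.7, -0.7]
grip_width: 91.9
```

>>> play_rows(commands=[{"offset":[0,0,0.04],"twist":-8},{"offset":[0,0,0.03],"twist":-8},{"offset":[0,0,0.02],"twist":-8},{"offset":[0,0,0],"twist":-8},{"offset":[0,0,0],"twist":-8}])

```text
time: 9.85
tool_pos: [476.8, -129.1, 352.7]
tcp_rot: [-3.138, 0.001, 0.951]
contact_force: [0.7, 0.7, 0.4]
grip_width: 91.7
```

>>> play_rows(commands=[{"offset":[0,0,0],"twist":-8},{"offset":[0,0,0],"twist":-8},{"offset":[0,0,0],"twist":-8},{"offset":[0,0,0],"twist":-8},{"offset":[0,0,0],"twist":-8}])

```text
time: 10.35
tool_pos: [476.9, -129.1, 353.6]
tcp_rot: [-3.14, -0.001, 1.649]
contact_force: [0.8, 0.8, 0.1]
grip_width: 91.9
```

>>> play_rows(commands=[{"offset":[0,0,0],"twist":-8},{"offset":[0,0,0],"twist":-8},{"offset":[0,0,0],"twist":-8},{"offset":[0,0,0],"twist":0}])

```text
time: 10.75
tool_pos: [476.9, -129.1, 353.7]
tcp_rot: [-3.14, -0.002, 2.063]
contact_force: [0.2, -0.1, -0.1]
grip_width: 91.4
```

```bash
python3 - <<'E'
from h import *
o=snap('wrist','w6'); print(o['tool_pos'],o['tcp_rot'],o['grip_width'])
E
```

```text
[ 476.91694751 -129.12406153  353.68218707] [-3.14025875e+00 -1.60933920e-03  2.06329327e+00] 91.42413185071715
```

View pics/w6.png

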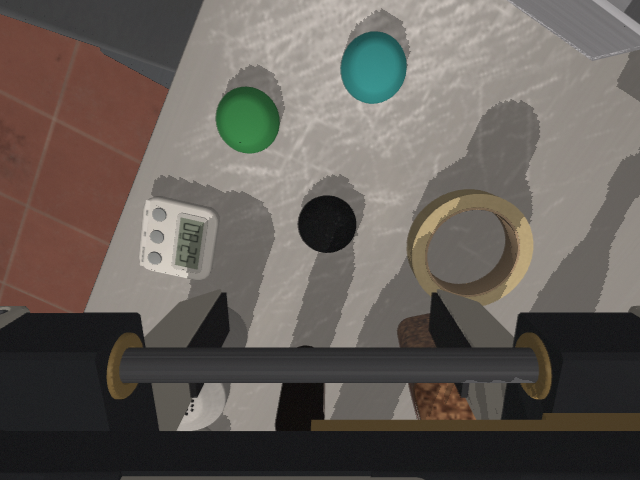

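```bash
python3 - <<'E'
from h import *
o=dict(tool_pos=np.array([476.9,-129.1,353.7]),tcp_rot=np.array([-3.1403,-.0016,2.0633])); c=cam('wrist',o)
P=unproj(c,(327,223),24);Q=unproj(c,(327,225),12);print(P,Q)
R=Rn.from_euler('xyz',o['tcp_rot']).as_matrix(); print(R.T@(P-o['tool_pos']))
# body footprint corners at P
for n,b in(('jar',(617,-190)),('shaker',(433,-281)),('sauce',(515,-261)),('tape',(594,-98)),('timer',(368,-208))): print(n,(R.T@(np.array([*b,0])-P))[:2].round())
E
```

```text
[ 474.33719152 -126.57811915   24.        ] [ 476.5542408  -130.84483615   12.        ]
[  2.90641735  -0.63959838 329.70617453]
jar [-123.   96.]
shaker [-117. -109.]
sauce [-138.  -28.]
tape [-31. 119.]
timer [ -22. -132.]
```

>>> play_rows(commands=[{"offset":[0.002,0,0.045],"twist":0},{"offset":[0,0,0.048],"twist":0},{"offset":[0,0,0.04],"twist":0},{"offset":[0,0,0.025],"twist":0},{"offset":[0,0,0],"twist":0}])

```text
time: 11.3
tool_pos: [475.0, -127.0, 193.4]
tcp_rot: [-3.137, -0.006, 2.059]
contact_force: [-0.9, -0.2, -0.0]
grip_width: 91.8
```

```bash
python3 - <<'E'
from h import *
o=snap('wrist','w7'); print(o['tool_pos'],o['tcp_rot'],o['grip_width'])
E
```

```text
[ 474.95095914 -126.99580957  193.40951726] [-3.13672093 -0.00611339  2.05855989] 91.83550200848762
```

View pics/w7.png

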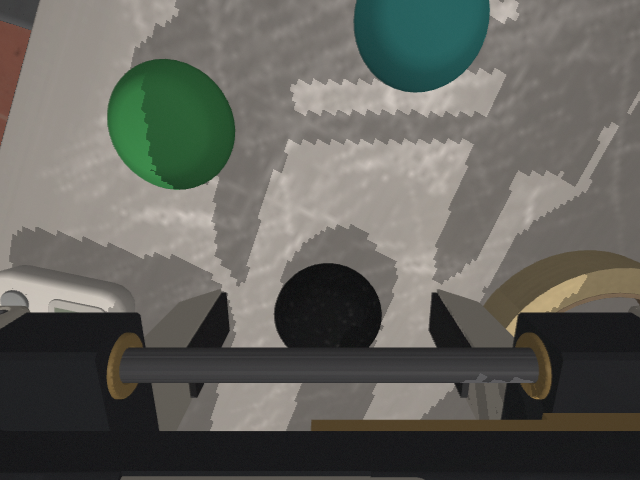

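>>> play_rows(commands=[{"offset":[0.004,0,0],"twist":0},{"offset":[0,0,0.005],"twist":0},{"offset":[0,0,0.005],"twist":0},{"offset":[0,0,0],"twist":0}])

```text
time: 11.75
tool_pos: [474.5, -124.0, 186.8]
tcp_rot: [3.141, 0.0, 2.062]
contact_force: [0.6, 0.5, 0.7]
grip_width: 92.0
```

>>> play_rows(commands=[{"offset":[0,0,0],"twist":0},{"offset":[0,0,0],"twist":0},{"offset":[0,0,0],"twist":0},{"offset":[0,0,0],"twist":0},{"offset":[0,0,0],"twist":0}], jaw=255)

```text
time: 12.25
tool_pos: [474.5, -124.1, 186.7]
tcp_rot: [-3.142, 0.0, 2.062]
contact_force: [-0.7, 0.1, -0.6]
grip_width: 56.4
```

>>> play_rows(commands=[{"offset":[0,0,0],"twist":0},{"offset":[0,0,0],"twist":0},{"offset":[0,0,0],"twist":0}])

```text
time: 12.55
tool_pos: [474.4, -124.0, 186.7]
tcp_rot: [-3.141, -0.0, 2.062]
contact_force: [-0.5, -0.2, 1.3]
grip_width: 47.2
```

>>> play_rows(commands=[{"offset":[0,0,-0.01],"twist":0},{"offset":[0,0,-0.03],"twist":0},{"offset":[0,0,-0.03],"twist":0},{"offset":[0,0,0],"twist":0}])

```text
time: 12.95
tool_pos: [475.6, -124.4, 260.6]
tcp_rot: [3.137, 0.006, 2.062]
contact_force: [-0.0, -0.1, -0.9]
grip_width: 46.9
```

```bash
python3 - <<'E'
from h import *
o=snap('wrist','w8'); print(o['tool_pos'],o['tcp_rot'],o['grip_width'])
snap('scene','s8',(250,150,450,350),3)
E
```

```text
[ 475.62625738 -124.41170304  260.58981998] [3.13679251 0.00602778 2.06211006] 46.85603039528773
```

View pics/w8.png

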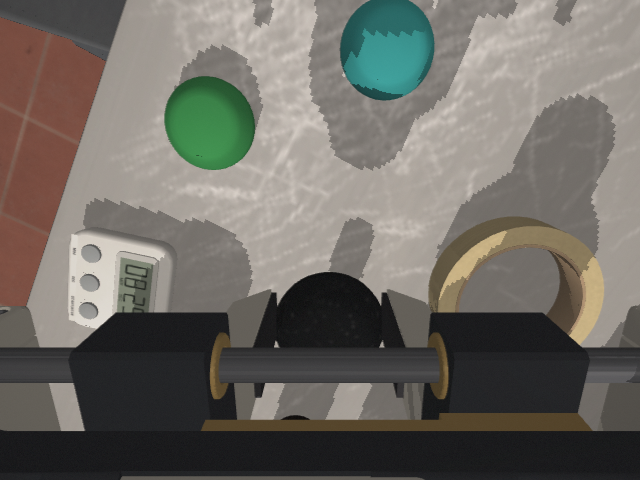

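View pics/s8.png

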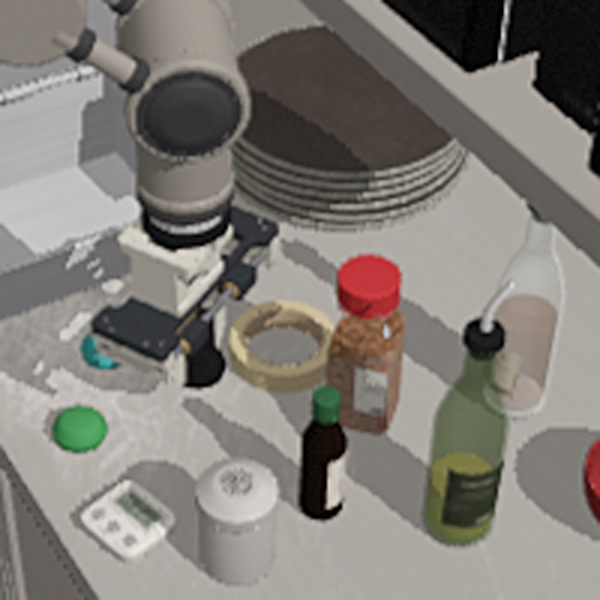

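>>> play_rows(commands=[{"offset":[0,0,-0.02],"twist":7.5},{"offset":[0,0,-0.03],"twist":7.5},{"offset":[0,0,-0.03],"twist":7.5},{"offset":[0,0,-0.02],"twist":7.5},{"offset":[0.02,0,0],"twist":0}])

```text
time: 13.55
tool_pos: [475.7, -105.3, 358.2]
tcp_rot: [3.138, 0.002, 1.533]
contact_force: [0.1, 0.7, -1.9]
grip_width: 47.5
```

>>> play_rows(commands=[{"offset":[0.04,0.001,0],"twist":0},{"offset":[0.045,0.001,0],"twist":0},{"offset":[0.045,0.001,0],"twist":0},{"offset":[0.045,0,0],"twist":0},{"offset":[0.03,0,0],"twist":0}])

```text
time: 14.05
tool_pos: [484.2, 103.3, 355.2]
tcp_rot: [-3.139, -0.0, 1.54]
contact_force: [1.3, -1.4, -0.9]
grip_width: 47.2
```

>>> play_rows(commands=[{"offset":[0.016,0,0],"twist":0},{"offset":[0,0,0],"twist":0},{"offset":[0,0,0],"twist":0}])

```text
time: 14.35
tool_pos: [485.1, 116.7, 355.5]
tcp_rot: [-3.139, 0.001, 1.539]
contact_force: [-0.6, -0.2, -1.8]
grip_width: 47.0
```

```bash
python3 - <<'E'
from h import *
o=snap('wrist','w9'); print(o['tool_pos'],o['tcp_rot'],o['grip_width'])
snap('scene','s9',(160,60,360,260),3)
E
```

```text
[485.06922402 116.70910151 355.51521495] [-3.13923795e+00  7.16651909e-04  1.53940528e+00] 46.95819146589592
```

View pics/w9.png

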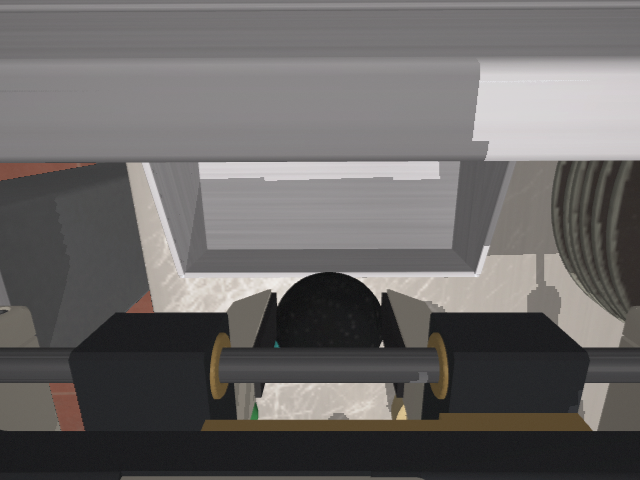

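View pics/s9.png

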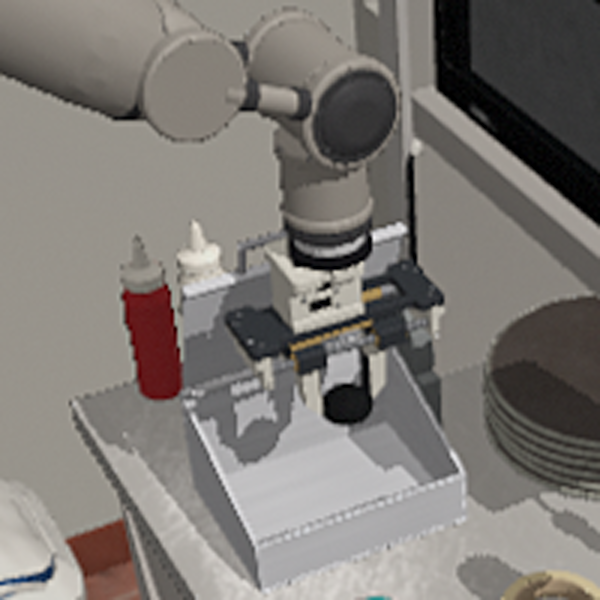

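```bash
python3 - <<'E'
from h import *
s=cam('scene')
f=lambda P:((proj(s,P)-[160,60])*3).round()
j1=np.arctan2(117,485); n=np.array([-np.sin(j1),np.cos(j1),0])
for z in (355,400,450,500,525,550,600): print(z,f((485,117,z)), [tuple(f(np.array([485,117,z])+k*n)) for k in (-90,-60,60,90)])
o=dict(tool_pos=np.array([485.07,116.7,355.5]),tcp_rot=np.array([-3.1392,.0007,1.5394])); c=cam('wrist',o)
print([unproj(c,u,66).round(1) for u in ((182,274),(480,273))],[unproj(c,u,6).round(1) for u in ((207,250),(453,249))])
print(status.get_obs()['joint_positions'])
E
```

```text
355 [327. 238.] [(np.float64(395.0), np.float64(279.0)), (np.float64(372.0), np.float64(265.0)), (np.float64(285.0), np.float64(213.0)), (np.float64(264.0), np.float64(200.0))]
400 [324. 193.] [(np.float64(393.0), np.float64(233.0)), (np.float64(369.0), np.float64(219.0)), (np.float64(280.0), np.float64(168.0)), (np.float64(259.0), np.float64(155.0))]
450 [319. 140.] [(np.float64(390.0), np.float64(179.0)), (np.float64(366.0), np.float64(166.0)), (np.float64(274.0), np.float64(115.0)), (np.float64(253.0), np.float64(103.0))]
500 [314.  84.] [(np.float64(387.0), np.float64(122.0)), (np.float64(362.0), np.float64(109.0)), (np.float64(269.0), np.float64(60.0)), (np.float64(247.0), np.float64(49.0))]
525 [312.  55.] [(np.float64(385.0), np.float64(93.0)), (np.float64(360.0), np.float64(80.0)), (np.float64(266.0), np.float64(32.0)), (np.float64(244.0), np.float64(20.0))]
550 [309.  25.] [(np.float64(384.0), np.float64(62.0)), (np.float64(358.0), np.float64(50.0)), (np.float64(263.0), np.float64(2.0)), (np.float64(240.0), np.float64(-9.0))]
600 [304. -36.] [(np.float64(380.0), np.float64(-1.0)), (np.float64(354.0), np.float64(-13.0)), (np.float64(256.0), np.float64(-58.0)), (np.float64(233.0), np.float64(-69.0))]
[array([374.4,  93.9,  66. ]), array([597.4,  88.1,  66. ])] [array([374.8,  93. ,   6. ]), array([595.7,  87.3,   6. ])]
[ 8.08666292e-02  3.41653826e-01  1.66911835e+00 -3.89754045e-04
  1.13226605e+00  1.14309323e-01]
```

```bash
python3 - <<'E'
from h import *
snap('top','t9',(100,130,340,330),3)
t=cam('top'); f=lambda P:((proj(t,P)-[100,130])*3).round()
for z in (430,490,548): print(z,[(k,f((485+k*-.08,117+k,z))) for k in (-60,0,40,60,80)])
print('bar',f((485-57,188,320)),f((485+57,188,320)))
E
```

```text
430 [(-60, array([403., 303.])), (0, array([298., 313.])), (40, array([227., 320.])), (60, array([192., 323.])), (80, array([157., 326.]))]
490 [(-60, array([387., 286.])), (0, array([274., 297.])), (40, array([199., 304.])), (60, array([161., 307.])), (80, array([123., 311.]))]
548 [(-60, array([369., 267.])), (0, array([248., 278.])), (40, array([167., 286.])), (60, array([126., 290.])), (80, array([ 85., 293.]))]
bar [221. 429.] [224. 253.]
```

View pics/t9.png

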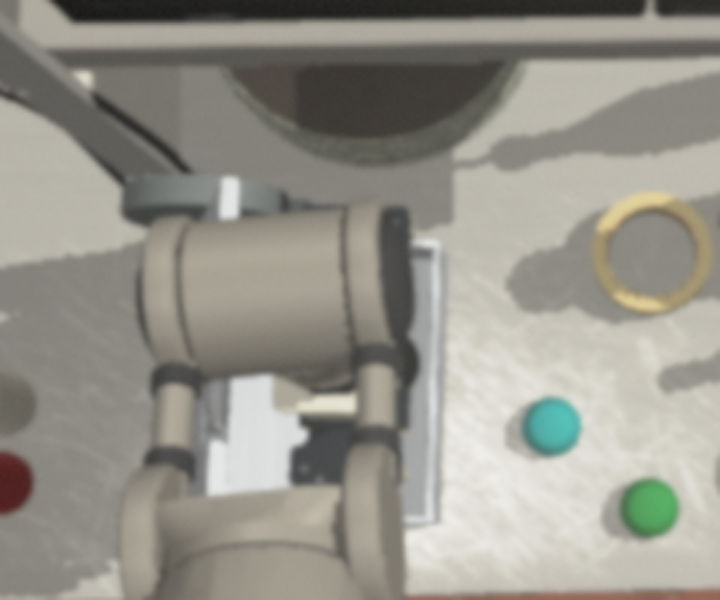

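```bash
python3 - <<'E'
from h import *
im=cv2.imread('pics/w4.png'); cv2.imwrite('pics/w4z.png',cv2.resize(im[100:380,60:260],None,fx=3,fy=2,interpolation=2))
im=cv2.imread('pics/w9.png'); cv2.imwrite('pics/w9z.png',cv2.resize(im[235:300,160:360],None,fx=4,fy=8,interpolation=2))
E
```

```text
(no output)
```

View pics/w4z.png

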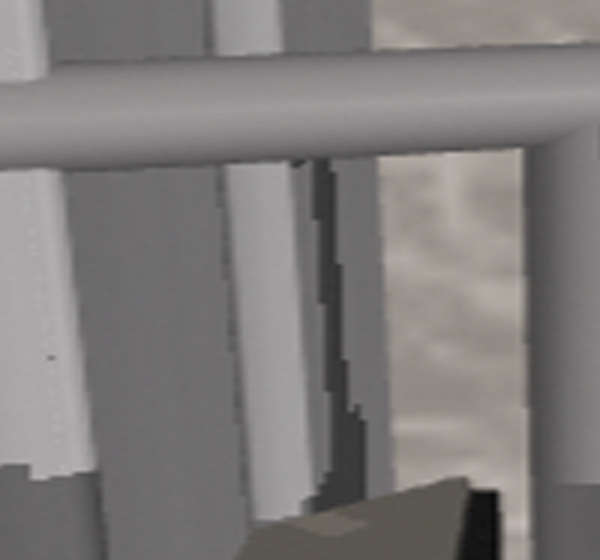

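View pics/w9z.png

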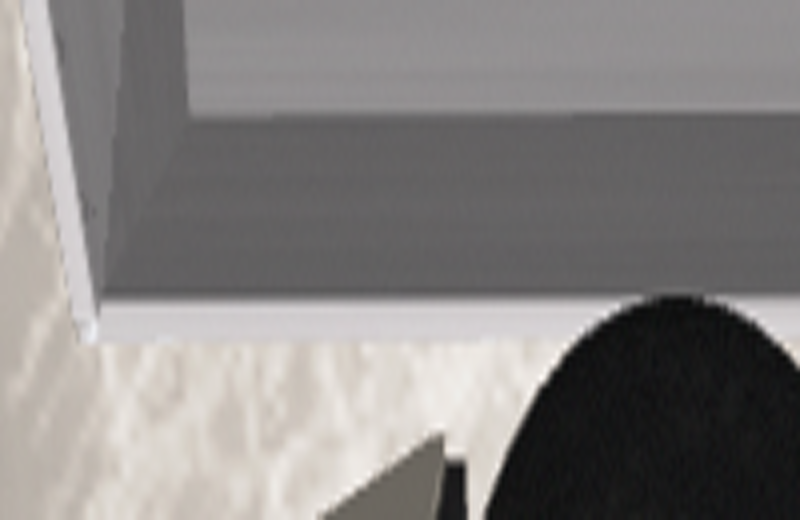

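```bash
python3 - <<'E'
from h import *
c=cam('wrist',dict(tool_pos=np.array([483.2,65.55,233.3]),tcp_rot=np.array([3.141,.003,-.032])))
print([unproj(c,u,66).round(1) for u in((271.3,270),(280.8,270),(276,165))])
print('bar edges',[unproj(c,(200+x/2,270),60).round(1) for x in(237,281)])
c=cam('wrist',dict(tool_pos=np.array([485.07,116.7,355.5]),tcp_rot=np.array([-3.1392,.0007,1.5394])))
print([unproj(c,u,66).round(1) for u in((260,272),(260,277.5))],[unproj(c,u,6).round(1) for u in((260,249.5),)])
print('puck far edge',unproj(c,(329,272),355.5-163))
E
```

```text
[array([508.3,  87.4,  66. ]), array([508.2,  83.5,  66. ]), array([550.2,  82.4,  66. ])]
bar edges [array([505.4,  68.4,  60. ]), array([505.1,  59.1,  60. ])]
[array([433. ,  93.8,  66. ]), array([432.6,  89.4,  66. ])] [array([422.5,  92. ,   6. ])]
puck far edge [486.20854853 142.3015193  192.5       ]
```

>>> play_rows(commands=[{"offset":[0.003,0.001,0.03],"twist":0},{"offset":[0,0,0.035],"twist":0},{"offset":[0,0,0.02],"twist":0},{"offset":[0,0,0.01],"twist":0},{"offset":[0,0,0],"twist":0}])

```text
time: 15.0
tool_pos: [486.3, 119.0, 260.7]
tcp_rot: [-3.139, 0.0, 1.537]
contact_force: [0.2, 0.4, -1.6]
grip_width: 47.2
```

```bash
python3 - <<'E'
from h import *
o=snap('wrist','w10'); print(o['tool_pos'],o['tcp_rot'],o['grip_width'])
snap('scene','s10',(160,60,360,260),3)
snap('top','t10',(100,130,340,330),3)
t=cam('top'); f=lambda P:((proj(t,P)-[100,130])*3).round()
for z in (360,400,445): print(z,[(k,f((485+k*-.08,120+k,z))) for k in (-60,0,50,60,70)])
print('bar',f((485-57,188,320)),f((485+57,188,320)))
E
```

```text
[486.27214231 119.0057916  260.71552502] [-3.13919877e+00  4.62524432e-04  1.53730848e+00] 47.19215437003698
360 [(-60, array([414., 321.])), (0, array([316., 330.])), (50, array([235., 338.])), (60, array([218., 339.])), (70, array([202., 341.]))]
400 [(-60, array([405., 311.])), (0, array([303., 321.])), (50, array([218., 329.])), (60, array([201., 330.])), (70, array([184., 332.]))]
445 [(-60, array([394., 299.])), (0, array([287., 309.])), (50, array([197., 318.])), (60, array([179., 319.])), (70, array([161., 321.]))]
bar [221. 429.] [224. 253.]
```

View pics/w10.png

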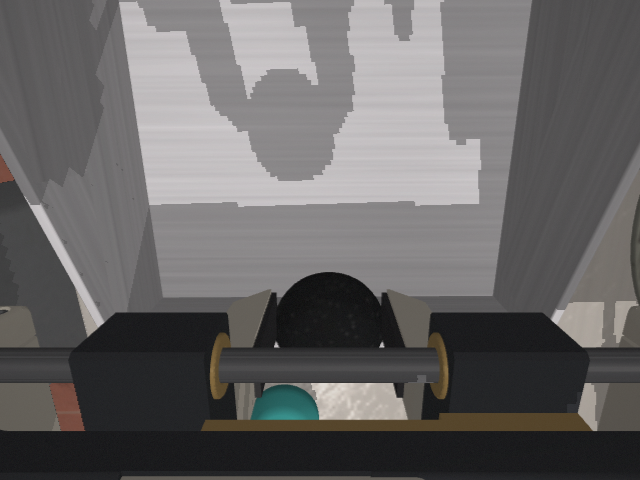

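View pics/t10.png

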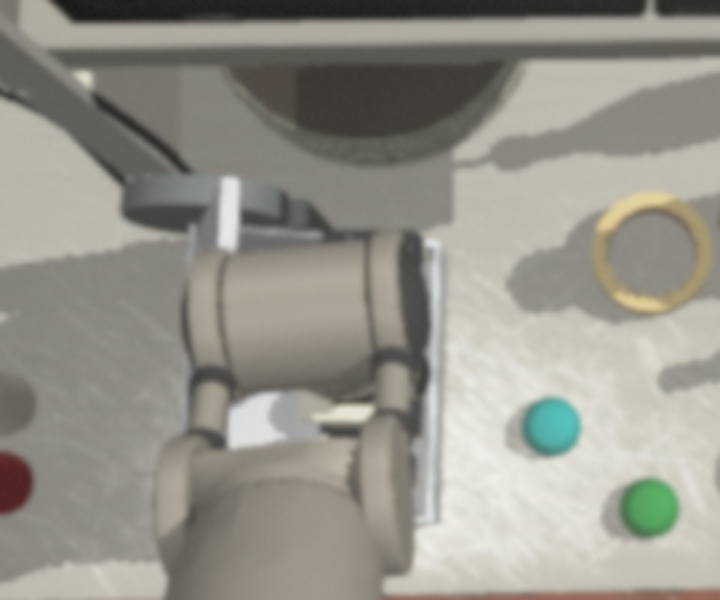

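View pics/s10.png

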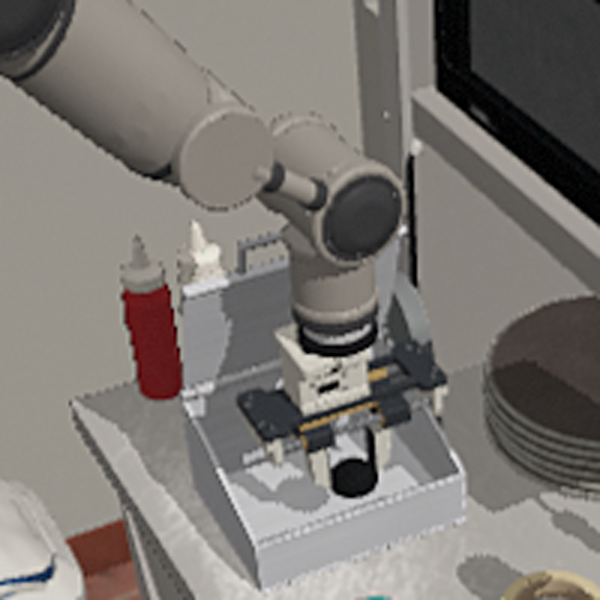

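```bash
python3 - <<'E'
from h import *
c=cam('wrist',dict(tool_pos=np.array([486.27,119.0,260.7]),tcp_rot=np.array([-3.1392,.0005,1.5373])))
print('wall/floor',[unproj(c,u,6).round(1) for u in((230,297),(162,297),(495,296))])
print('puck far',unproj(c,(329,272),260.7-163))
E
```

```text
wall/floor [array([419.8,  92.6,   6. ]), array([374.5,  94.1,   6. ]), array([595.8,  87.8,   6. ])]
puck far [487.46072065 144.62984163  97.7       ]
```

>>> play_rows(commands=[{"offset":[0,0,0.01],"twist":0},{"offset":[0,0,0.01],"twist":0},{"offset":[0,0,0.01],"twist":0},{"offset":[0,0,0],"twist":0}])

```text
time: 15.55
tool_pos: [486.1, 119.9, 230.3]
tcp_rot: [-3.14, -0.0, 1.538]
contact_force: [0.4, 3.5, 0.0]
grip_width: 46.7
```

```bash
python3 - <<'E'
from h import *
o=snap('scene','s11',(220,100,340,240),4); print(o['tool_pos'],o['contact_force'],o['moment'])
snap('wrist','w11')
E
```

```text
[486.08816725 119.85555485 230.33568361] [0.36813966 3.52803435 0.0123215 ] [ 0.52840656 -0.17059135  0.00699135]
```

View pics/s11.png

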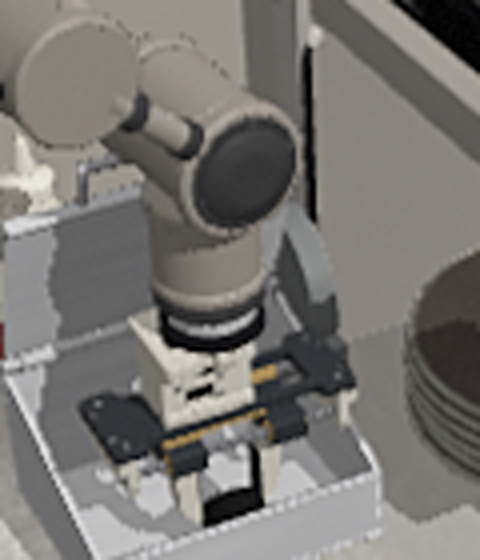

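View pics/w11.png

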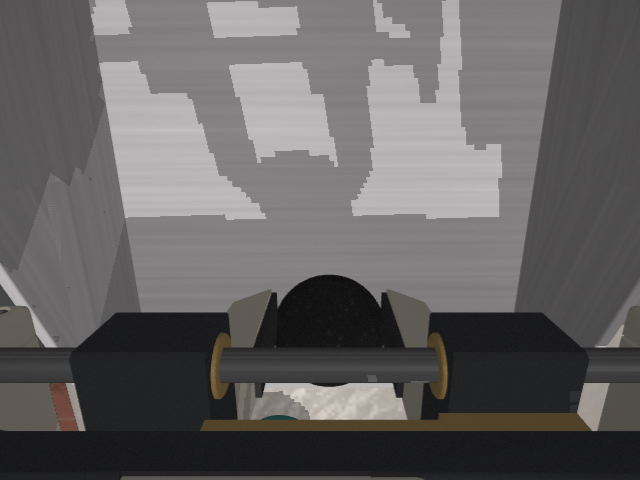

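>>> play_rows(commands=[{"offset":[0.002,0,-0.02],"twist":0},{"offset":[0,0,-0.04],"twist":0},{"offset":[0,0,-0.04],"twist":0},{"offset":[-0.01,0,-0.025],"twist":0},{"offset":[-0.04,0,0],"twist":0}])

```text
time: 16.15
tool_pos: [485.5, 73.1, 360.6]
tcp_rot: [3.134, -0.001, 1.542]
contact_force: [0.5, -0.4, -1.8]
grip_width: 46.6
```

>>> play_rows(commands=[{"offset":[-0.045,0.001,0],"twist":0},{"offset":[-0.045,0.001,0],"twist":0},{"offset":[-0.045,0.001,0],"twist":0},{"offset":[-0.03,0,0.02],"twist":0},{"offset":[-0.012,0,0.04],"twist":0}])

```text
time: 16.65
tool_pos: [482.7, -108.5, 298.6]
tcp_rot: [3.135, 0.004, 1.536]
contact_force: [1.6, 0.9, -1.2]
grip_width: 46.7
```

>>> play_rows(commands=[{"offset":[0,0,0.04],"twist":0},{"offset":[0,0,0.03],"twist":0},{"offset":[0,0,0.02],"twist":0},{"offset":[0,0,0],"twist":0},{"offset":[0,0,0],"twist":0}])

```text
time: 17.15
tool_pos: [482.2, -105.4, 207.0]
tcp_rot: [-3.141, 0.0, 1.538]
contact_force: [0.3, -0.1, -1.4]
grip_width: 46.8
```

```bash
python3 - <<'E'
from h import *
o=snap('wrist','w12'); print(o['tool_pos'],o['tcp_rot'],o['contact_force'])
snap('scene','s12',(220,100,400,300),3)
E
```

```text
[ 482.21821342 -105.4297311   207.04233477] [-3.14113083e+00  1.39301573e-04  1.53849734e+00] [ 0.33708333 -0.06417298 -1.38732423]
```

View pics/w12.png

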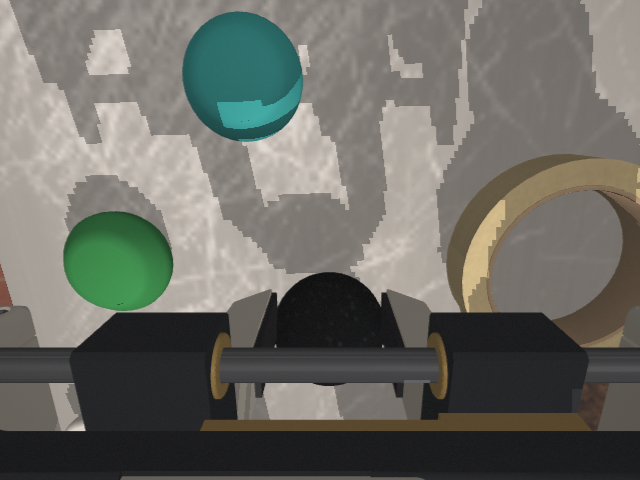

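View pics/s12.png

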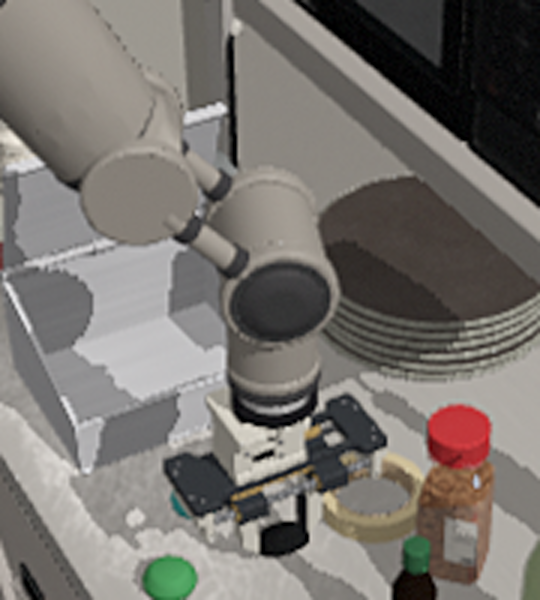

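>>> play_rows(commands=[{"offset":[0,0,0.008],"twist":0},{"offset":[0,0,0.006],"twist":0},{"offset":[0,0,0.003],"twist":0},{"offset":[0,0,0],"twist":0}])

```text
time: 17.65
tool_pos: [482.4, -105.5, 189.7]
tcp_rot: [3.141, 0.0, 1.538]
contact_force: [1.0, -1.0, 1.4]
grip_width: 47.0
```

Light contact with the worktop. I'll open the jaws, shift the tool back along its x axis for an off-centre grip, and look.

>>> play_rows(commands=[{"offset":[0,0,0],"twist":0},{"offset":[0,0,0],"twist":0},{"offset":[0,0,0],"twist":0},{"offset":[-0.004,0,0],"twist":0},{"offset":[0,0,0],"twist":0}], jaw=75)

```text
time: 18.15
tool_pos: [482.0, -109.6, 189.7]
tcp_rot: [3.142, 0.0, 1.538]
contact_force: [0.2, -0.5, 0.4]
grip_width: 64.5
```

```bash
python3 - <<'E'
from h import *
o=snap('wrist','w13'); print(o['tool_pos'],o['tcp_rot'],o['contact_force'],o['grip_width'])
E
```

```text
[ 482.00630948 -109.62215952  189.70712357] [3.14151328e+00 1.92198355e-04 1.53825342e+00] [ 0.23806152 -0.5208884   0.35746639] 64.5348128858106
```

View pics/w13.png

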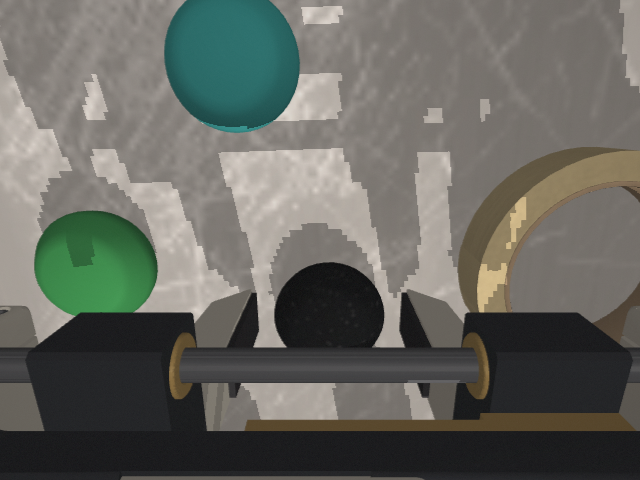

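>>> play_rows(commands=[{"offset":[0,0,0],"twist":0},{"offset":[0,0,0],"twist":0},{"offset":[0,0,0],"twist":0},{"offset":[0,0,0],"twist":0},{"offset":[0,0,0],"twist":0}], jaw=255)

```text
time: 18.7
tool_pos: [482.0, -109.2, 189.7]
tcp_rot: [3.141, 0.0, 1.538]
contact_force: [1.4, 0.2, 0.0]
grip_width: 44.7
```

>>> play_rows(commands=[{"offset":[0,0,-0.005],"twist":0},{"offset":[0,0,-0.02],"twist":0},{"offset":[0,0,-0.02],"twist":0},{"offset":[0,0,-0.02],"twist":0},{"offset":[0,0,0],"twist":0}])

```text
time: 19.2
tool_pos: [482.7, -109.5, 257.2]
tcp_rot: [3.137, 0.002, 1.539]
contact_force: [-1.7, 0.1, 0.2]
grip_width: 1.5
```

```bash
python3 - <<'E'
from h import *
o=snap('wrist','w14'); print(o['tool_pos'],o['tcp_rot'],o['contact_force'],o['grip_width'])
E
```

```text
[ 482.65415394 -109.50754753  257.19052528] [3.13686383e+00 1.81205501e-03 1.53852369e+00] [-1.74197405  0.07071161  0.17451483] 1.474837565884718
```

View pics/w14.png

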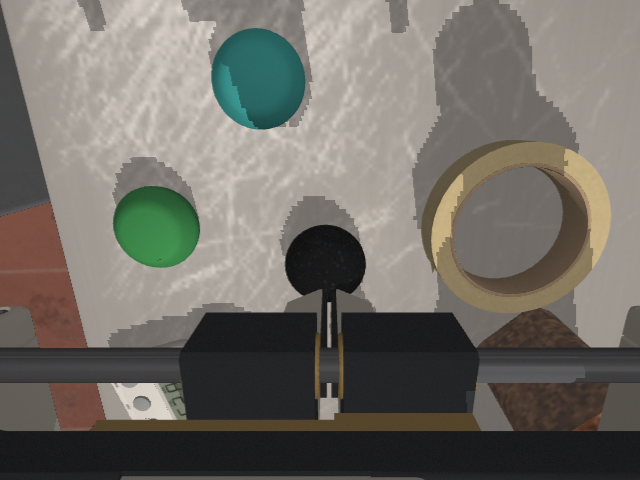

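```bash
python3 - <<'E'
from h import *
o=dict(tool_pos=np.array([482.65,-109.5,257.2]),tcp_rot=np.array([3.137,.0018,1.5385])); c=cam('wrist',o)
R=Rn.from_euler('xyz',o['tcp_rot']).as_matrix()
for uv,z in (((325,262),20),((325,225),18),((285.5,262),16),((365.5,262),16)): 
    P=unproj(c,uv,z); print(P.round(1),(R.T@(P-o['tool_pos'])).round(1))
im=cv2.imread('pics/w14.png'); cv2.imwrite('pics/w14z.png',cv2.resize(im[210:310,270:380],None,fx=6,fy=6,interpolation=2))
E
```

```text
[ 482.3 -107.1   20. ] [  2.8  -1.5 237.2]
[483.  -84.8  18. ] [ 25.1  -1.5 239.2]
[ 458.2 -107.8   16. ] [  1.4 -25.6 241.1]
[ 506.8 -109.4   16. ] [  1.3  23.1 241.3]
```

View pics/w14z.png

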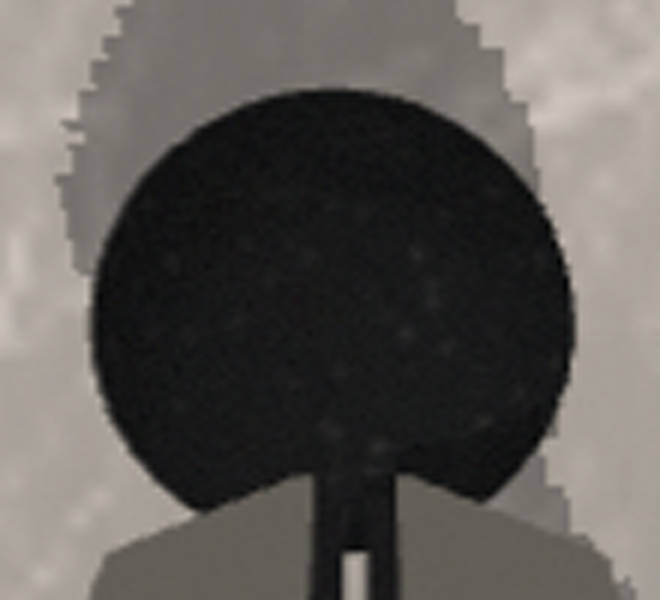

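```bash
python3 - <<'E'
from h import *
def chk(tp,rot,uvs,z):
    o=dict(tool_pos=np.array(tp),tcp_rot=np.array(rot)); c=cam('wrist',o)
    R=Rn.from_euler('xyz',rot).as_matrix()
    for uv in uvs: P=unproj(c,uv,z); print(P.round(1),(R.T@(P-o['tool_pos'])).round(1))
chk([482.0,-109.6,189.7],[3.1415,.0002,1.5382],[(329,263),(275,314),(384,314)],16)
chk([482.65,-109.5,257.2],[3.137,.0018,1.5385],[(325,225),(285.5,264),(365.5,264)],16)
chk([482.65,-109.5,257.2],[3.1415,0,1.5385],[(325,225),(285.5,264),(365.5,264)],16)
o=status.get_obs(); print(o['tool_pos'],o['tcp_rot'])
E
```

```text
[483.6 -84.1  16. ] [ 25.6   0.7 173.7]
[ 459.  -107.3   16. ] [  1.6 -23.  173.7]
[ 507.1 -108.8   16. ] [  1.7  25.  173.7]
[483.  -85.3  16. ] [ 24.6  -1.5 241.2]
[ 458.1 -109.1   16. ] [ 1.000e-01 -2.560e+01  2.411e+02]
[ 506.8 -110.7   16. ] [  0.   23.1 241.3]
[481.9 -84.9  16. ] [ 24.6  -1.5 241.2]
[ 457.  -108.6   16. ] [  0.  -25.6 241.2]
[ 505.8 -110.2   16. ] [1.000e-01 2.310e+01 2.412e+02]
[ 482.21290773 -109.34405473  255.81170973] [3.13892856e+00 1.07463088e-03 1.53851992e+00]
```

>>> play_rows(commands=[{"offset":[-0.006,-0.001,0],"twist":0},{"offset":[0,0,0],"twist":0},{"offset":[0,0,0],"twist":0},{"offset":[0,0,0],"twist":0},{"offset":[0,0,0],"twist":0}], jaw=70)

```text
time: 19.75
tool_pos: [480.7, -115.2, 254.3]
tcp_rot: [-3.141, -0.0, 1.538]
contact_force: [-0.0, -0.2, -0.4]
grip_width: 36.0
```

>>> play_rows(commands=[{"offset":[0,0,0],"twist":0},{"offset":[0,0,0.02],"twist":0},{"offset":[0,0,0.025],"twist":0},{"offset":[0,0,0.02],"twist":0},{"offset":[0,0,0],"twist":0}])

```text
time: 20.25
tool_pos: [479.9, -114.9, 187.6]
tcp_rot: [-3.137, -0.002, 1.538]
contact_force: [0.5, -0.5, 0.3]
grip_width: 66.0
```

>>> play_rows(commands=[{"offset":[0,0,0.004],"twist":0},{"offset":[0,0,0.004],"twist":0},{"offset":[0,0,0],"twist":0}])

```text
time: 20.55
tool_pos: [480.9, -115.3, 182.1]
tcp_rot: [3.141, 0.0, 1.539]
contact_force: [-0.7, 0.7, 0.5]
grip_width: 66.8
```

```bash
python3 - <<'E'
from h import *
o=snap('wrist','w15'); print(o['tool_pos'],o['tcp_rot'],o['contact_force'],o['grip_width'])
E
```

```text
[ 480.93283797 -115.27721942  182.05564237] [3.14085468e+00 3.65116221e-04 1.53851401e+00] [-0.68954086  0.68351035  0.47627191] 66.75488930486217
```

View pics/w15.png

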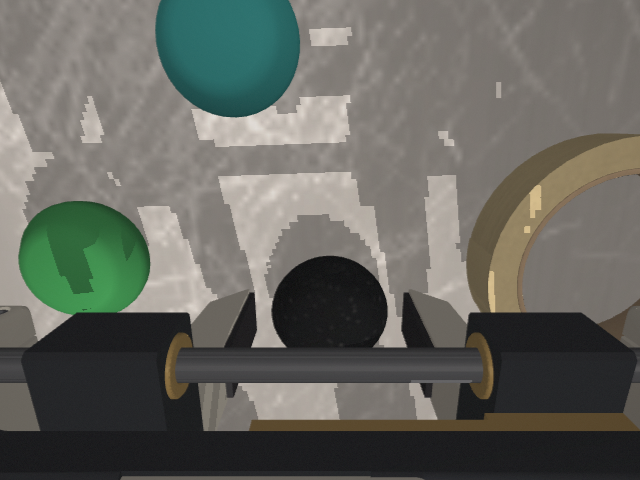

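>>> play_rows(commands=[{"offset":[0,0,0],"twist":0},{"offset":[0,0,0],"twist":0},{"offset":[0,0,0],"twist":0},{"offset":[0,0,0],"twist":0},{"offset":[0,0,0],"twist":0}], jaw=255)

```text
time: 21.1
tool_pos: [480.9, -115.3, 182.0]
tcp_rot: [3.141, 0.0, 1.538]
contact_force: [0.3, 0.7, 2.9]
grip_width: 48.4
```

>>> play_rows(commands=[{"offset":[0,0,-0.005],"twist":0},{"offset":[0,0,-0.02],"twist":0},{"offset":[0,0,-0.04],"twist":0},{"offset":[0,0,-0.04],"twist":0},{"offset":[0,0,0],"twist":0}])

```text
time: 21.6
tool_pos: [482.0, -115.6, 291.5]
tcp_rot: [3.133, 0.003, 1.539]
contact_force: [0.5, -0.5, -1.0]
grip_width: 48.1
```

```bash
python3 - <<'E'
from h import *
o=snap('wrist','w16'); print(o['tool_pos'],o['tcp_rot'],o['contact_force'],o['grip_width'])
E
```

```text
[ 481.96733168 -115.62810292  291.46268363] [3.13293295 0.00333256 1.5385855 ] [ 0.52077819 -0.54509523 -0.96087095] 48.12952909350611
```

View pics/w16.png

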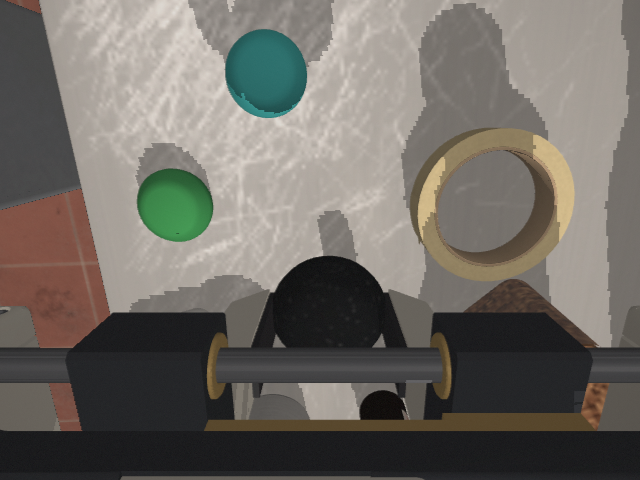

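>>> play_rows(commands=[{"offset":[0,0,-0.03],"twist":0},{"offset":[0.01,0,-0.035],"twist":0},{"offset":[0.03,-0.001,0],"twist":0},{"offset":[0.045,-0.001,0],"twist":0},{"offset":[0.045,-0.001,0],"twist":0}])

```text
time: 22.15
tool_pos: [481.4, 15.8, 350.3]
tcp_rot: [-3.139, -0.0, 1.537]
contact_force: [0.8, 0.2, -0.8]
grip_width: 48.2
```

>>> play_rows(commands=[{"offset":[0.045,0,0],"twist":0},{"offset":[0.04,0,0],"twist":0},{"offset":[0.02,0,0],"twist":0},{"offset":[0,0,0.02],"twist":0},{"offset":[0,0,0.02],"twist":0}])

```text
time: 22.65
tool_pos: [484.8, 120.7, 309.8]
tcp_rot: [-3.14, 0.0, 1.54]
contact_force: [0.1, -0.7, -1.4]
grip_width: 48.6
```

>>> play_rows(commands=[{"offset":[0,0,0.02],"twist":0},{"offset":[0,0,0.02],"twist":0},{"offset":[0,0,0.015],"twist":0},{"offset":[0,0,0],"twist":0}])

```text
time: 23.05
tool_pos: [484.0, 119.6, 253.3]
tcp_rot: [-3.134, 0.001, 1.538]
contact_force: [-0.5, 0.4, 0.2]
grip_width: 48.2
```

```bash
python3 - <<'E'
from h import *
o=snap('wrist','w17'); print(o['tool_pos'],o['tcp_rot'],o['contact_force'],o['grip_width'],o['joint_positions'],o['tau'].round(2))
E
```

```text
[484.03135536 119.57875694 253.34731658] [-3.13396944e+00  1.09522393e-03  1.53841803e+00] [-0.46685922  0.39338323  0.18635665] 48.156209884825955 [ 8.84056827e-02  4.76984268e-01  1.79022942e+00 -2.18502571e-04
  8.82078610e-01  1.20927668e-01] [ -0.09 -44.18 -18.79   0.07  -0.45   0.  ]
```

View pics/w17.png

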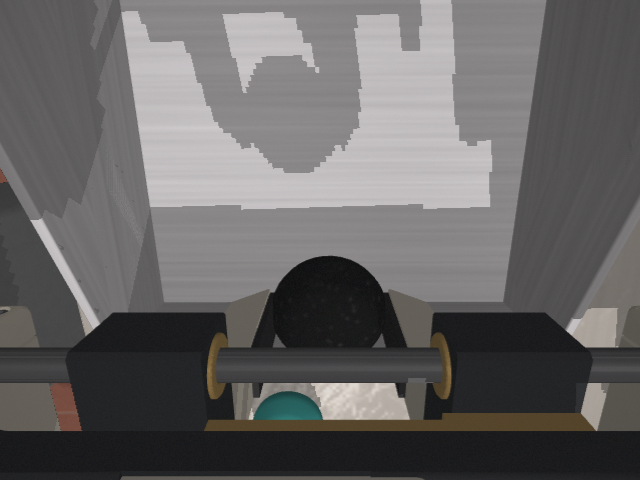

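>>> play_rows(commands=[{"offset":[0,0,0.01],"twist":0},{"offset":[0,0,0.01],"twist":0},{"offset":[0,0,0.01],"twist":0},{"offset":[0,0,0],"twist":0}])

```text
time: 23.5
tool_pos: [484.8, 119.7, 225.3]
tcp_rot: [-3.139, 0.0, 1.538]
contact_force: [0.1, -0.1, -1.3]
grip_width: 48.3
```

>>> play_rows(commands=[{"offset":[0,0,0.008],"twist":0},{"offset":[0,0,0.008],"twist":0},{"offset":[0,0,0],"twist":0}])

```text
time: 23.8
tool_pos: [485.1, 119.6, 209.7]
tcp_rot: [-3.14, 0.0, 1.538]
contact_force: [-0.8, 0.5, -1.2]
grip_width: 48.2
```

```bash
python3 - <<'E'
from h import *
o=snap('scene','s18',(200,80,340,240),4); print(o['tool_pos'],o['tcp_rot'],o['contact_force'],o['grip_width'],o['tau'].round(2))
E
```

```text
[485.07822665 119.62882544 209.72413307] [-3.13998344e+00  3.22967706e-04  1.53829884e+00] [-0.75245435  0.5123419  -1.24679978] 48.2252685849404 [  0.28 -45.82 -16.8    0.1   -0.23   0.  ]
```

View pics/s18.png

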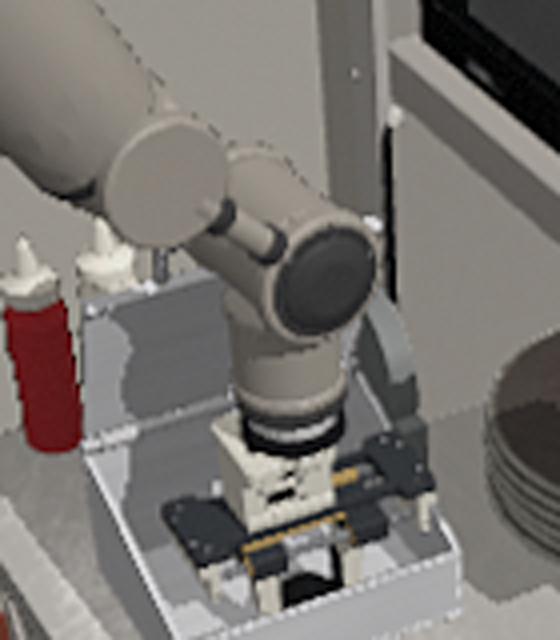

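>>> play_rows(commands=[{"offset":[0,0,0.006],"twist":0},{"offset":[0,0,0.006],"twist":0},{"offset":[0,0,0.004],"twist":0},{"offset":[0,0,0],"twist":0}])

```text
time: 24.25
tool_pos: [485.1, 119.7, 193.9]
tcp_rot: [-3.14, 0.0, 1.538]
contact_force: [0.2, -0.2, -1.7]
grip_width: 48.4
```

>>> play_rows(commands=[{"offset":[0,0,0.002],"twist":0},{"offset":[0,0,0.002],"twist":0},{"offset":[0,0,0],"twist":0}])

```text
time: 24.55
tool_pos: [485.3, 119.8, 190.5]
tcp_rot: [-3.141, 0.0, 1.539]
contact_force: [-0.2, 0.5, -1.6]
grip_width: 48.0
```

```bash
python3 - <<'E'
from h import *
o=snap('top','t18',(130,170,290,320),4); print(o['tool_pos'],o['contact_force'],o['tau'].round(2))
E
```

```text
[485.30199678 119.75311987 190.4745897 ] [-0.1672828   0.51164222 -1.61855352] [ 2.700e-01 -4.653e+01 -1.565e+01  9.000e-02 -4.000e-02  0.000e+00]
```

View pics/t18.png

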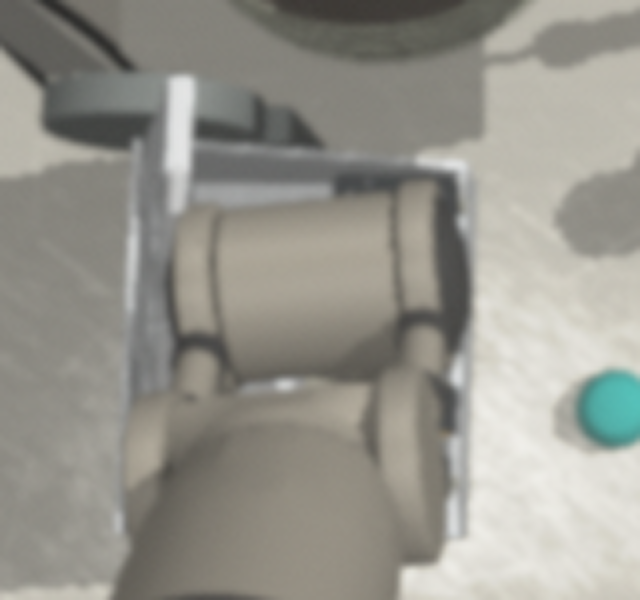

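>>> play_rows(commands=[{"offset":[0,0,0.002],"twist":0},{"offset":[0,0,0],"twist":0}])

```text
time: 24.8
tool_pos: [485.4, 119.7, 188.6]
tcp_rot: [3.142, 0.0, 1.538]
contact_force: [-0.9, 0.5, -1.0]
grip_width: 48.5
```

>>> play_rows(commands=[{"offset":[0,0,0.001],"twist":0},{"offset":[0,0,0],"twist":0}])

```text
time: 25.0
tool_pos: [485.5, 119.7, 188.0]
tcp_rot: [3.141, 0.0, 1.538]
contact_force: [-0.6, -0.4, 1.8]
grip_width: 48.3
```

Floor contact. Releasing.

>>> play_rows(commands=[{"offset":[0,0,0],"twist":0},{"offset":[0,0,0],"twist":0},{"offset":[0,0,0],"twist":0},{"offset":[0,0,0],"twist":0},{"offset":[0,0,0],"twist":0}], jaw=75)

```text
time: 25.5
tool_pos: [485.4, 119.7, 187.6]
tcp_rot: [-3.141, 0.0, 1.538]
contact_force: [0.7, -0.0, 1.4]
grip_width: 64.9
```

>>> play_rows(commands=[{"offset":[0,0,-0.01],"twist":0},{"offset":[0,0,-0.03],"twist":0},{"offset":[0,0,-0.04],"twist":0},{"offset":[0,0,-0.04],"twist":0},{"offset":[0,0,-0.04],"twist":0}])

```text
time: 26.0
tool_pos: [485.0, 119.8, 350.1]
tcp_rot: [3.141, 0.0, 1.539]
contact_force: [0.7, 0.0, 0.6]
grip_width: 64.6
```

```bash
python3 - <<'E'
from h import *
o=snap('wrist','w19'); print(o['tool_pos'],o['tcp_rot'],o['contact_force'],o['grip_width'])
snap('scene','s19',(160,60,360,260),3)
E
```

```text
[484.9679342  119.79184968 350.05863351] [3.14105091e+00 4.84587093e-05 1.53863454e+00] [0.67240352 0.02682632 0.55553381] 64.60718264415974
```

View pics/w19.png

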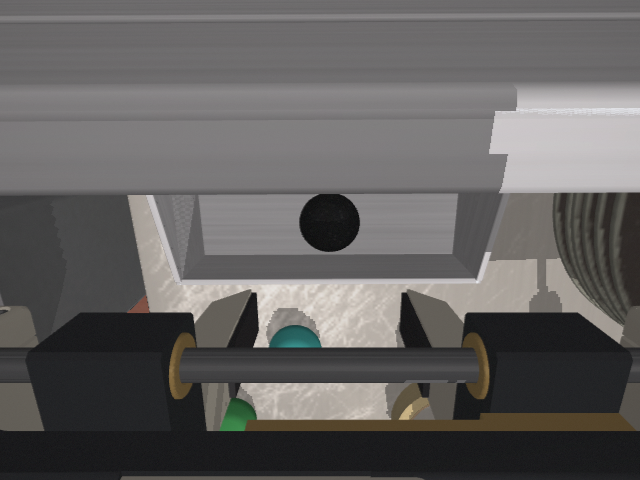

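View pics/s19.png

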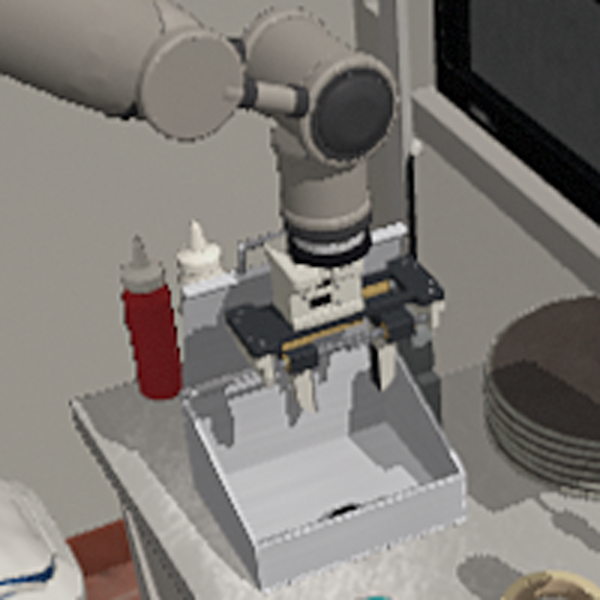

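>>> play_rows(commands=[{"offset":[0,0,-0.045],"twist":0},{"offset":[0,0,-0.045],"twist":0},{"offset":[0,0,-0.045],"twist":0},{"offset":[0,0,-0.045],"twist":0},{"offset":[0,0,-0.02],"twist":8}], jaw=170)

```text
time: 26.6
tool_pos: [484.7, 119.8, 552.0]
tcp_rot: [3.136, -0.002, 1.397]
contact_force: [0.9, -0.4, 0.1]
grip_width: 31.8
```

>>> play_rows(commands=[{"offset":[0,0,0],"twist":8},{"offset":[0,0,0],"twist":8},{"offset":[0,0,0],"twist":8},{"offset":[0,0,0],"twist":8},{"offset":[0,0,0],"twist":8}])

```text
time: 27.1
tool_pos: [485.2, 119.8, 547.4]
tcp_rot: [-3.141, 0.001, 0.695]
contact_force: [-0.3, -0.1, -0.1]
grip_width: 30.6
```

>>> play_rows(commands=[{"offset":[0,0,0],"twist":8},{"offset":[0,0,0],"twist":8},{"offset":[0,0,0],"twist":8},{"offset":[0,0,0],"twist":8},{"offset":[0,0,0],"twist":8}])

```text
time: 27.6
tool_pos: [485.2, 119.8, 547.4]
tcp_rot: [3.141, 0.001, -0.003]
contact_force: [0.7, 0.1, 0.4]
grip_width: 30.4
```

>>> play_rows(commands=[{"offset":[0,0,0],"twist":2},{"offset":[0,0,0],"twist":0}])

```text
time: 27.8
tool_pos: [485.2, 119.8, 547.4]
tcp_rot: [3.141, 0.001, -0.032]
contact_force: [0.3, 0.3, 0.8]
grip_width: 30.7
```

>>> play_rows(commands=[{"offset":[0,-0.03,0],"twist":0},{"offset":[0,-0.03,0],"twist":0},{"offset":[0,-0.0086,0],"twist":0},{"offset":[0,0,0.02],"twist":0},{"offset":[0,0,0],"twist":0}], jaw=200)

```text
time: 28.3
tool_pos: [487.4, 188.4, 525.4]
tcp_rot: [3.14, 0.005, -0.031]
contact_force: [0.0, -0.7, -0.3]
grip_width: 19.7
```

```bash
python3 - <<'E'
from h import *
o=snap('wrist','w20'); print(o['tool_pos'],o['tcp_rot'],o['contact_force'],o['grip_width'])
E
```

```text
[487.37039804 188.36267633 525.37254759] [ 3.13987084  0.0047127  -0.0307551 ] [ 0.0184622  -0.68063215 -0.31843411] 19.729088533421294
```

View pics/w20.png

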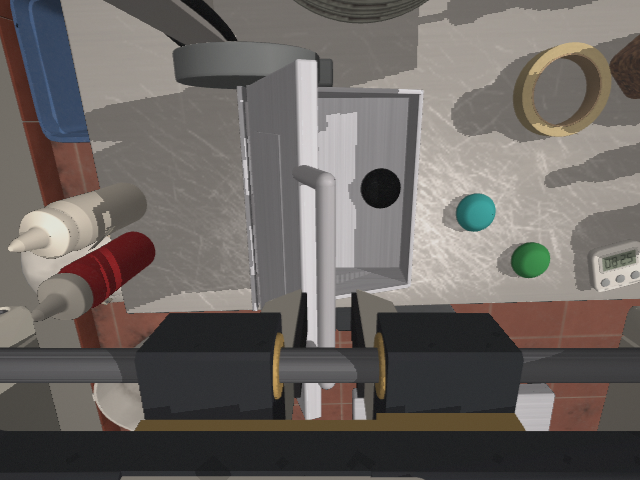

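>>> play_rows(commands=[{"offset":[0,-0.0015,0.01],"twist":0},{"offset":[0,0,0.01],"twist":0},{"offset":[0,0,0.01],"twist":0},{"offset":[0,0,0.002],"twist":0},{"offset":[0,0,0],"twist":0}])

```text
time: 28.85
tool_pos: [487.7, 189.7, 495.2]
tcp_rot: [3.141, 0.001, -0.032]
contact_force: [0.9, 0.2, 0.1]
grip_width: 19.7
```

```bash
python3 - <<'E'
from h import *
o=snap('wrist','w21',(240,150,420,420),2); print(o['tool_pos'],o['tcp_rot'],o['contact_force'],o['grip_width'])
E
```

```text
[487.66227086 189.70896819 495.22189777] [ 3.14122457e+00  9.76395823e-04 -3.24797843e-02] [0.9217704  0.2374109  0.08469086] 19.716315841587413
```

View pics/w21.png

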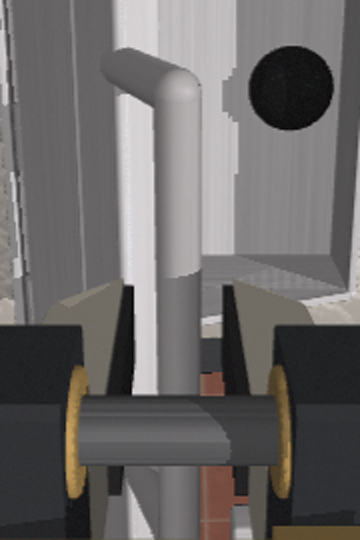

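>>> play_rows(commands=[{"offset":[0,0,0.001],"twist":0},{"offset":[0,0,0],"twist":0},{"offset":[0,0,0],"twist":0},{"offset":[0,0,0],"twist":0},{"offset":[0,0,0],"twist":0}], jaw=255)

```text
time: 29.4
tool_pos: [487.7, 189.8, 494.9]
tcp_rot: [3.141, -0.001, -0.032]
contact_force: [0.7, -0.8, 1.2]
grip_width: 8.6
```

```bash
python3 - <<'E'
import numpy as np
a=np.r_[1.575,1.65,1.75,1.85,1.95,2.02,2.05]; e=a-.349
P=np.c_[-205*np.cos(e),205*np.sin(e)]; P-=P[0]; Q=(P*2).round(0)/2
for i in range(1,len(a)): print(i,a[i].round(3),'ty',-(Q[i]-Q[i-1])[0]/1000,'tz',-(Q[i]-Q[i-1])[1]/1000,P[i].round(1))
E
```

```text
1 1.65 ty -0.0145 tz -0.0045 [14.7  4.6]
2 1.75 ty -0.02 tz -0.0045 [34.6  9.1]
3 1.85 ty -0.0205 tz -0.0025 [55.  11.6]
4 1.95 ty -0.0205 tz -0.0005 [75.5 12. ]
5 2.02 ty -0.0145 tz 0.001 [89.8 11. ]
6 2.05 ty -0.006 tz 0.0005 [95.9 10.3]
```

>>> play_rows(commands=[{"offset":[0,-0.0145,-0.0045],"twist":0},{"offset":[0,-0.02,-0.0045],"twist":0},{"offset":[0,-0.0205,-0.0025],"twist":0},{"offset":[0,-0.0205,-0.0005],"twist":0},{"offset":[0,-0.0145,0.001],"twist":0}])

```text
time: 29.9
tool_pos: [490.5, 280.9, 506.2]
tcp_rot: [3.141, -0.001, -0.032]
contact_force: [1.3, -9.8, 5.6]
grip_width: 8.7
```

>>> play_rows(commands=[{"offset":[0,-0.005,0.0005],"twist":0},{"offset":[0,0,0],"twist":0},{"offset":[0,0,0],"twist":0}])

```text
time: 30.2
tool_pos: [490.7, 283.8, 505.9]
tcp_rot: [3.137, -0.001, -0.033]
contact_force: [-0.4, -10.4, 7.0]
grip_width: 9.0
```

```bash
python3 - <<'E'
from h import *
o=snap('scene','s22',(160,20,360,240),2.7); print(o['tool_pos'],o['tcp_rot'],o['contact_force'],o['grip_width'])
E
```

```text
[490.7034794  283.79952802 505.93568976] [ 3.13738349e+00 -7.87256788e-04 -3.32666985e-02] [ -0.41366075 -10.36398753   7.03412316] 8.99040259767867
```

View pics/s22.png

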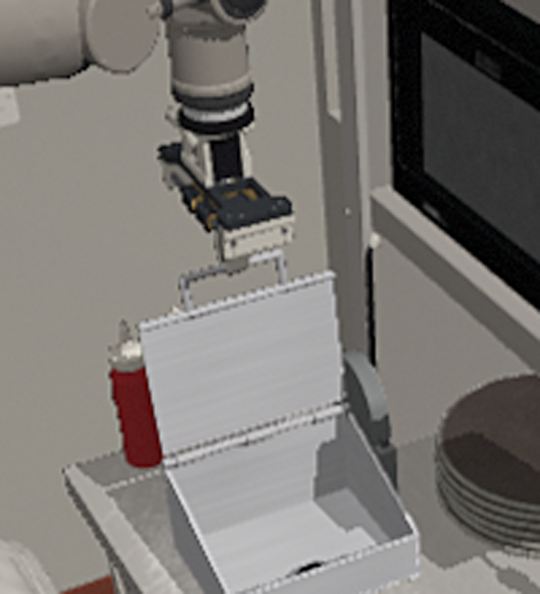

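>>> play_rows(commands=[{"offset":[0,-0.004,0.0005],"twist":0},{"offset":[0,0,0],"twist":0},{"offset":[0,0,0],"twist":0}])

```text
time: 30.55
tool_pos: [490.9, 286.7, 505.7]
tcp_rot: [3.135, -0.001, -0.035]
contact_force: [-2.4, -15.5, 8.6]
grip_width: 8.8
```

```bash
python3 - <<'E'
import numpy as np
a=np.r_[2.06,2.0,1.9,np.arange(1.8,-.01,-.1),]; e=a-.349
P=np.c_[-205*np.cos(e),205*np.sin(e)]; P0=P[0].copy(); P=P-P0; Q=(P*2).round(0)/2
print(P0)
for i in range(1,len(a)): print(i,a[i].round(3),'ty',-(Q[i]-Q[i-1])[0]/1000,'tz',-(Q[i]-Q[i-1])[1]/1000,'abs y',(258+P0[0]+P[i,0]).round(1),'z',(231.7-60+130+P0[1]+P[i,1]).round(1))
E
```

```text
[ 28.6476824  202.98844867]
1 2.0 ty 0.012 tz -0.0015 abs y 274.4 z 506.0
2 1.9 ty 0.0205 tz -0.0005 abs y 253.9 z 506.7
3 1.8 ty 0.0205 tz 0.0015 abs y 233.5 z 505.2
4 1.7 ty 0.0205 tz 0.0035 abs y 213.3 z 501.8
5 1.6 ty 0.0195 tz 0.0055 abs y 193.6 z 496.3
6 1.5 ty 0.019 tz 0.0075 abs y 174.4 z 488.9
7 1.4 ty 0.0185 tz 0.009 abs y 156.2 z 479.6
8 1.3 ty 0.017 tz 0.011 abs y 138.9 z 468.6
9 1.2 ty 0.0165 tz 0.013 abs y 122.9 z 455.8
10 1.1 ty 0.0145 tz 0.014 abs y 108.1 z 441.6
11 1.0 ty 0.013 tz 0.016 abs y 94.9 z 425.9
12 0.9 ty 0.012 tz 0.0165 abs y 83.3 z 409.0
13 0.8 ty 0.0095 tz 0.018 abs y 73.5 z 391.1
14 0.7 ty 0.008 tz 0.019 abs y 65.5 z 372.2
15 0.6 ty 0.006 tz 0.0195 abs y 59.4 z 352.6
16 0.5 ty 0.0045 tz 0.02 abs y 55.3 z 332.5
17 0.4 ty 0.002 tz 0.0205 abs y 53.3 z 312.2
18 0.3 ty -0.0 tz 0.0205 abs y 53.2 z 291.7
19 0.2 ty -0.002 tz 0.0205 abs y 55.3 z 271.3
20 0.1 ty -0.004 tz 0.02 abs y 59.3 z 251.2
21 -0.0 ty -0.006 tz 0.0195 abs y 65.4 z 231.6
```

>>> play_rows(commands=[{"offset":[0,0.012,-0.0015],"twist":0},{"offset":[0,0.0205,-0.0005],"twist":0},{"offset":[0,0.0205,0.0015],"twist":0},{"offset":[0,0.0205,0.0035],"twist":0},{"offset":[0,0.0195,0.0055],"twist":0}])

```text
time: 31.05
tool_pos: [487.8, 195.5, 496.6]
tcp_rot: [-3.14, -0.002, -0.032]
contact_force: [3.2, 1.1, -2.7]
grip_width: 9.0
```

>>> play_rows(commands=[{"offset":[0,0.0095,0.0035],"twist":0},{"offset":[0,0.0095,0.004],"twist":0},{"offset":[0,0,0],"twist":0}])

```text
time: 31.35
tool_pos: [487.4, 176.1, 488.6]
tcp_rot: [3.141, -0.0, -0.033]
contact_force: [0.7, -2.0, 4.9]
grip_width: 8.9
```

>>> play_rows(commands=[{"offset":[0,0.0185,0.009],"twist":0},{"offset":[0,0.017,0.011],"twist":0},{"offset":[0,0.0165,0.013],"twist":0},{"offset":[0,0.0145,0.014],"twist":0},{"offset":[0,0.013,0.016],"twist":0}])

```text
time: 31.85
tool_pos: [484.9, 97.1, 425.4]
tcp_rot: [3.141, -0.001, -0.032]
contact_force: [2.2, -1.4, 0.5]
grip_width: 8.9
```

>>> play_rows(commands=[{"offset":[0,0.012,0.0165],"twist":0},{"offset":[0,0.0095,0.018],"twist":0},{"offset":[0,0.008,0.019],"twist":0},{"offset":[0,0.006,0.0195],"twist":0},{"offset":[0,0,0],"twist":0}])

```text
time: 32.35
tool_pos: [484.1, 61.0, 350.6]
tcp_rot: [3.139, 0.001, -0.033]
contact_force: [1.9, -8.0, 2.1]
grip_width: 9.1
```

>>> play_rows(commands=[{"offset":[0,0.005,0.019],"twist":0},{"offset":[0,0.0025,0.02],"twist":0},{"offset":[0,0.0005,0.02],"twist":0},{"offset":[0,0,0],"twist":0}])

```text
time: 32.75
tool_pos: [483.8, 53.8, 291.4]
tcp_rot: [3.141, 0.001, -0.032]
contact_force: [2.1, -6.4, -1.8]
grip_width: 9.0
```

```bash
python3 - <<'E'
from h import *
o=snap('wrist','w23',(160,120,460,420),2); print(o['tool_pos'],o['tcp_rot'],o['contact_force'],o['grip_width'])
E
```

```text
[483.81725912  53.78357825 291.39427912] [ 3.14062431e+00  9.70619480e-04 -3.21566318e-02] [ 2.11601119 -6.39655281 -1.80344461] 9.04900611947451
```

View pics/w23.png

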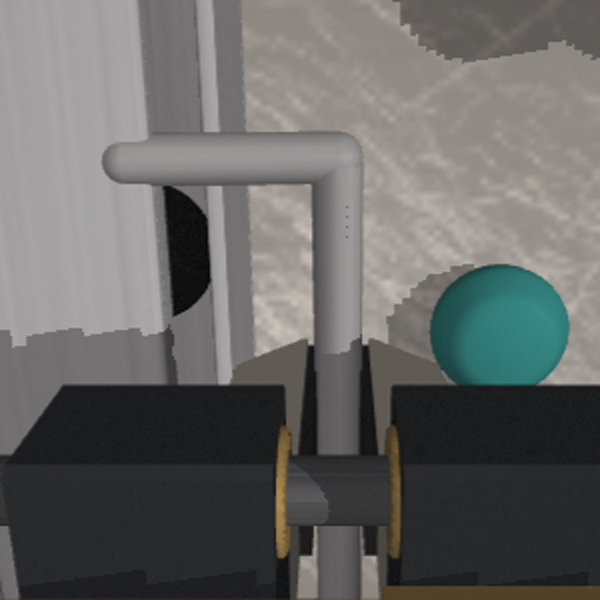

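>>> play_rows(commands=[{"offset":[0,-0.001,0.01],"twist":0},{"offset":[0,-0.001,0.0105],"twist":0},{"offset":[0,-0.002,0.01],"twist":0},{"offset":[0,-0.002,0.01],"twist":0},{"offset":[0,0,0],"twist":0}])

```text
time: 33.3
tool_pos: [483.9, 59.0, 251.5]
tcp_rot: [3.138, 0.001, -0.031]
contact_force: [3.3, -13.8, -4.5]
grip_width: 9.1
```

>>> play_rows(commands=[{"offset":[0,-0.0015,0.005],"twist":0},{"offset":[0,-0.0015,0.005],"twist":0},{"offset":[0,-0.0015,0.004],"twist":0},{"offset":[0,-0.001,0.003],"twist":0},{"offset":[0,0,0],"twist":0}])

```text
time: 33.8
tool_pos: [484.0, 63.6, 234.8]
tcp_rot: [3.137, 0.001, -0.031]
contact_force: [2.3, -21.1, -6.9]
grip_width: 8.8
```

>>> play_rows(commands=[{"offset":[0,0.0015,0],"twist":0},{"offset":[0,0,0.001],"twist":0},{"offset":[0,0,0.001],"twist":0},{"offset":[0,0,0],"twist":0}])

```text
time: 34.2
tool_pos: [484.0, 63.4, 233.4]
tcp_rot: [3.14, 0.001, -0.032]
contact_force: [1.3, -10.1, -3.5]
grip_width: 8.7
```

>>> play_rows(commands=[{"offset":[0,0.0005,0.001],"twist":0},{"offset":[0,0,0.001],"twist":0},{"offset":[0,0,0.001],"twist":0},{"offset":[0,0,0],"twist":0}])

```text
time: 34.6
tool_pos: [483.8, 63.8, 231.1]
tcp_rot: [-3.141, -0.0, -0.032]
contact_force: [2.6, -2.0, -0.2]
grip_width: 8.4
```

```bash
python3 - <<'E'
from h import *
o=snap('wrist','w24',(160,120,460,420),2); print(o['tool_pos'],o['tcp_rot'],o['contact_force'],o['grip_width'])
snap('scene','s24',(190,100,350,260),4)
E
```

```text
[483.79928506  63.76210236 231.0530069 ] [-3.14133002e+00 -4.49104905e-04 -3.21280329e-02] [ 2.58510369 -2.02296565 -0.16200246] 8.438058387811868
```

View pics/w24.png

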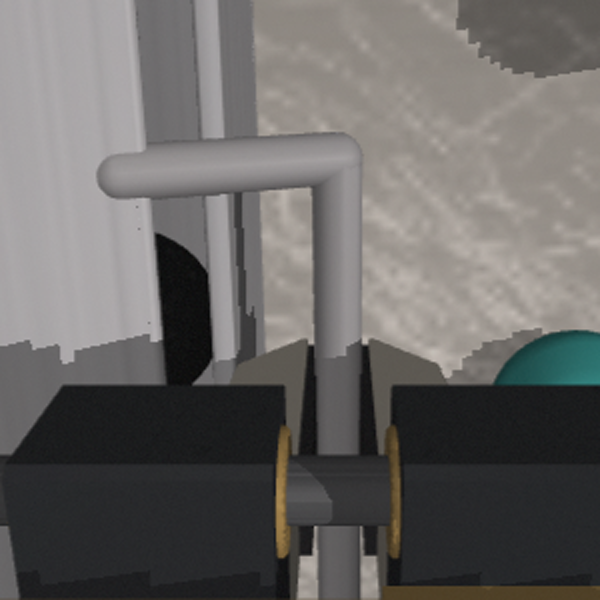

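View pics/s24.png

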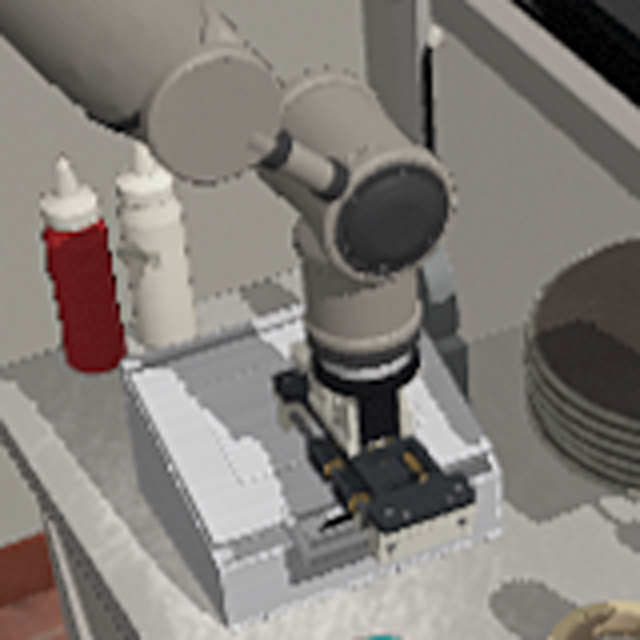

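>>> play_rows(commands=[{"offset":[0,0,0.001],"twist":0},{"offset":[0,0,0],"twist":0}])

```text
time: 34.9
tool_pos: [483.7, 63.9, 230.3]
tcp_rot: [-3.141, -0.001, -0.033]
contact_force: [2.3, 3.0, 1.0]
grip_width: 8.7
```

>>> play_rows(commands=[{"offset":[0,0,0.001],"twist":0},{"offset":[0,0,0],"twist":0}])

```text
time: 35.1
tool_pos: [483.7, 64.1, 229.4]
tcp_rot: [-3.14, -0.001, -0.033]
contact_force: [2.3, 5.8, 1.1]
grip_width: 9.2
```

>>> play_rows(commands=[{"offset":[0,-0.001,0.001],"twist":0},{"offset":[0,-0.0005,0.001],"twist":0},{"offset":[0,0,0],"twist":0}])

```text
time: 35.4
tool_pos: [483.7, 65.0, 227.3]
tcp_rot: [-3.141, -0.001, -0.032]
contact_force: [2.1, 2.4, 3.0]
grip_width: 8.9
```

>>> play_rows(commands=[{"offset":[0,-0.0005,0.001],"twist":0},{"offset":[0,-0.0005,0.001],"twist":0},{"offset":[0,0,0],"twist":0}])

```text
time: 35.7
tool_pos: [483.7, 65.4, 226.8]
tcp_rot: [3.14, -0.001, -0.032]
contact_force: [-2.6, -1.8, 19.6]
grip_width: 9.1
```

>>> play_rows(commands=[{"offset":[0,0,-0.0005],"twist":0},{"offset":[0,0,0],"twist":0},{"offset":[0,0,0],"twist":0},{"offset":[0,0,0],"twist":0}], jaw=216)

```text
time: 36.1
tool_pos: [483.8, 63.8, 227.0]
tcp_rot: [3.138, -0.001, -0.031]
contact_force: [-2.1, -13.9, 16.6]
grip_width: 13.8
```

>>> play_rows(commands=[{"offset":[0,0,-0.005],"twist":0},{"offset":[0,0,-0.01],"twist":0},{"offset":[0,0,-0.02],"twist":0},{"offset":[0,0,-0.04],"twist":0},{"offset":[0,0,0],"twist":0}])

```text
time: 36.6
tool_pos: [484.6, 66.0, 304.9]
tcp_rot: [3.141, -0.007, -0.032]
contact_force: [0.6, -0.3, -0.2]
grip_width: 14.1
```

```bash
python3 - <<'E'
from h import *
o=snap('wrist','w25',(140,60,460,420),1.6); print(o['tool_pos'],o['tcp_rot'],o['contact_force'],o['grip_width'])
E
```

```text
[484.59432136  66.03571153 304.90955569] [ 3.14148434 -0.00715041 -0.03192521] [ 0.59082866 -0.31243201 -0.24340838] 14.094267544997546
```

View pics/w25.png

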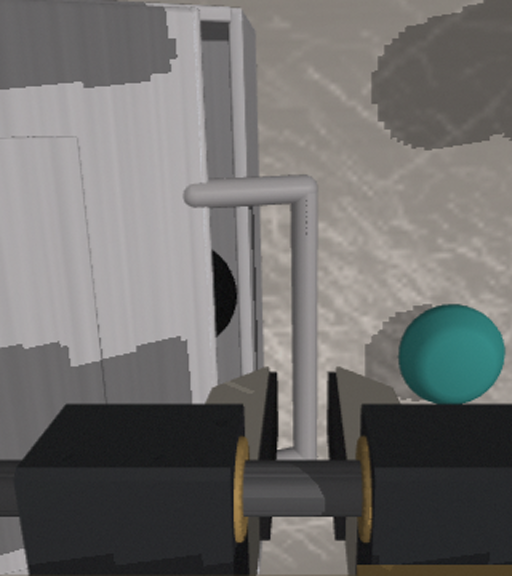

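>>> play_rows(commands=[{"offset":[0,0.01,-0.045],"twist":0},{"offset":[0,0.04,-0.045],"twist":0},{"offset":[0,0.045,0],"twist":0},{"offset":[0,0.045,0],"twist":0},{"offset":[0,0.045,0],"twist":0}])

```text
time: 37.15
tool_pos: [477.2, -113.5, 382.3]
tcp_rot: [-3.141, 0.002, -0.032]
contact_force: [1.3, 0.4, 0.7]
grip_width: 14.2
```

>>> play_rows(commands=[{"offset":[-0.01,0.045,0],"twist":0},{"offset":[-0.02,0.045,0],"twist":0},{"offset":[-0.02,0.04,0],"twist":0},{"offset":[-0.02,0.04,0],"twist":0},{"offset":[0,0,0],"twist":0}])

```text
time: 37.65
tool_pos: [400.1, -283.5, 381.8]
tcp_rot: [-3.141, 0.003, -0.038]
contact_force: [0.0, 0.1, 0.3]
grip_width: 13.8
```

```bash
python3 - <<'E'
from h import *
o=snap('top','t26'); print(o['tool_pos'],o['contact_force'])
snap('scene','s26')
a=cv2.imread('pics/top0.png')[195:315,155:275];b=cv2.imread('pics/t26.png')[195:315,155:275]
cv2.imwrite('pics/c26.png',np.hstack([cv2.resize(x,None,fx=3.3,fy=3.3,interpolation=2) for x in(a,b)]))
a=cv2.imread('pics/scene0.png')[150:270,200:330];b=cv2.imread('pics/s26.png')[150:270,200:330]
cv2.imwrite('pics/d26.png',np.hstack([cv2.resize(x,None,fx=3,fy=3,interpolation=2) for x in(a,b)]))
E
```

```text
[ 400.0737131  -283.5116017   381.81416579] [0.00169533 0.14646936 0.26031199]
```

View pics/c26.png

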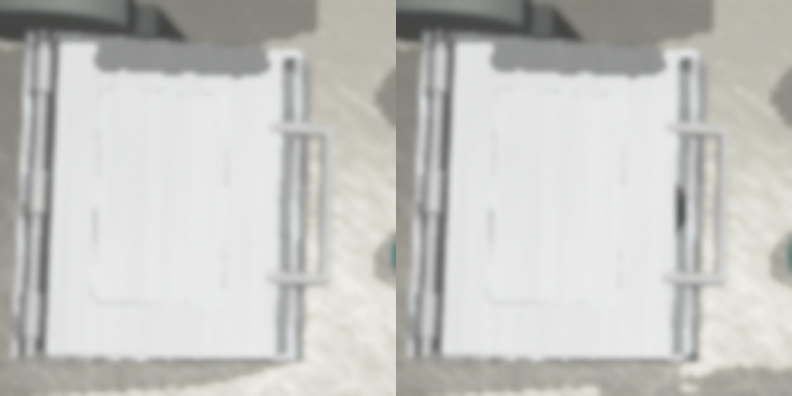

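View pics/d26.png

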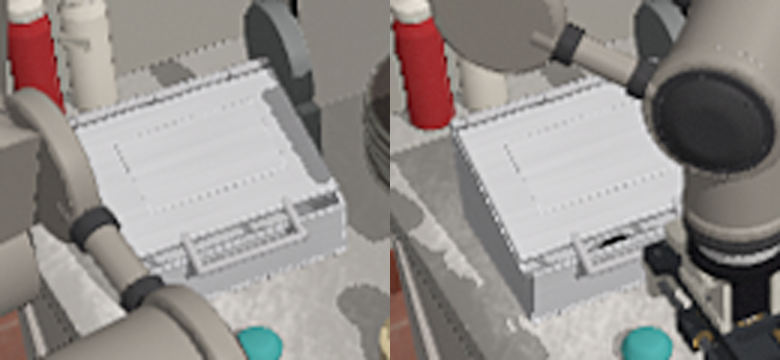

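View pics/t26.png

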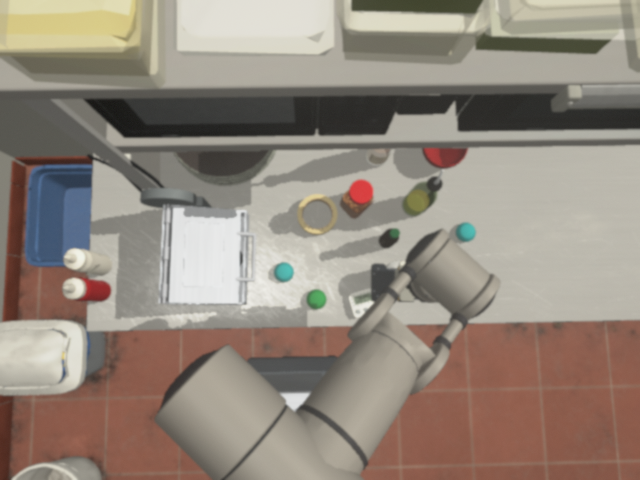

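```bash
python3 - <<'E'
from h import *
g=lambda f:cv2.cvtColor(cv2.imread(f),cv2.COLOR_BGR2GRAY)
for A,B,boxes in (('pics/top0.png','pics/t26.png',{'handle':(226,225,262,290),'panel':(178,215,232,298),'hinge':(158,215,174,300)}),('pics/scene0.png','pics/s26.png',{'panel':(235,175,285,225),'handleL':(255,222,285,248)})):
    a,b=g(A),g(B)
    for n,(x0,y0,x1,y1) in boxes.items():
        w=np.eye(2,3,dtype=np.float32)
        try: cc,w=cv2.findTransformECC(a[y0:y1,x0:x1],b[y0:y1,x0:x1],w,cv2.MOTION_TRANSLATION,(3,100,1e-5)); print(n,cc,w[:,2])
        except Exception as e: print(n,'fail')
t,s=cam('top'),cam('scene'); p=(490,258,1.541)
for d in(0,.05): e=d-.349; P=W(p,(-205*np.cos(e),0,205*np.sin(e))); print(proj(t,P),proj(s,P))
E
```

```text
handle 0.9322010273639595 [-0.13452083  0.04161137]
panel 0.9998833376750214 [-0.00830455 -0.0150388 ]
hinge 0.9999520790998827 [ 0.00044313 -0.00456326]
panel 0.8078374186545588 [-7.017554  2.449729]
handleL 0.485850450473249 [-0.14702183 -0.2671618 ]
[252.21718806 256.68394049] [284.00191883 234.6996644 ]
[253.14316079 256.28259747] [284.29937015 232.86765567]
```

```bash
python3 -c "
from plant import ticket
print(ticket.close_job())"
```

```text
the job is handed in; nothing more can be done
None
```

The job is handed in at about 38 s of the 72 s allowed; no verdict was reported.

**What I did**
- I gripped the handle bar and raised the door to about 1.72 rad, let it sink onto its stay, and let go. The camera showed it standing open by itself.
- I laid the black speaker flat on the locker floor. The wrist camera showed it lying flat, about 7 mm behind the front wall.
- I lifted the door to about 2.05 rad, worked out from the tool position. It then came down past the held angle with no resistance, so the stay had tripped. I lowered it by hand until it was shut, released it and moved away.

**Last checks**
- **Door:** the door panel in the top camera matches the starting picture to about 0.01 pixel. A 0.05 rad gap would shift it about half a pixel, so the door is shut.
- **Speaker:** it is visible lying on the floor behind the front wall.
- **Other things:** in the top view the bystanders I could see stand where they were. The arm hid the shaker, the charger and part of the timer. The tool-force reading at the end was near zero.
- **Stay:** I could not see the catch. I take it as re-armed because the door is fully shut.

**What went wrong or disagreed**
- The first try at placing the speaker touched the front wall with about 3.5 N, because I had misjudged where it sat in the grip. I set it back on the worktop. One re-grip then slipped because it was too high on the rounded side, and a lower grip worked.
- At the end of the lowering the force reached about 20 N, probably from a finger touching the front wall.
- The same panel check on the scene camera was useless because the arm was in the way at the start.

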